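# Load and set the plate-warming station for service

## Robot

A 6-joint arm with a two-finger parallel gripper is mounted at the origin on the work surface. World frame = base frame: x ahead of the robot, y to its left, z up, the work surface at z = 0. Lengths are in mm, angles in rad, forces in N, time in s.
With the tool pointing down it reaches from about 300 to 775 mm from the base axis. Payload 14.6 kg.
Tool frame: the origin (TCP) lies midway between the tips of the shut fingers; the grasp point (between the pads) lies 19 mm behind it (manip.tcp_to_grasp is the distance from the TCP to the grasp point, in mm); z points along the fingers, x is the direction in which the jaws open and shut, and the axes are right-handed (so a half turn about z gives the same grasp; the last joint's range is limited). The gripper opens to 94 mm and grips with 3 to 60 N. Pads are 16 mm wide; open, the fingers measure 119 mm over their backs; the gripper's body (75 mm by 177 mm) begins 78 mm behind the grasp point.
Start: joints at [1.274, 0.3, 1.521, -0, 1.321, -0.067], TCP at [125.279, 535.532, 205.446] pointing down, gripper open.
Joint ranges: [-3.03, 3.03], [-0.79, 2.21], [0.23, 2.52], [-1.04, 4.18], [0, 3.07], [-2.55, 2.55]. Speed limits (rad/s): [2.22, 2.22, 2.57, 3.14, 3.14, 3.14].

## Interface

Orientations are given as [roll, pitch, yaw] about the fixed x, y, z axes, in that order (R = Rz(yaw) Ry(pitch) Rx(roll)).
In Python, from cell import manip gives the robot as it stands.
- The arm moves only by the tool arm_command, never from a script. Its argument "steps" is a list of rows, each a list of 3 entries, a list of its own where there are three numbers: the opening, from 0 (shut) to 1 (fully open), then the shift along the tool's x, y, z in cm, then the turn about the tool's z in rad. A call has 1 to 5 rows; each row shifts and turns the commanded pose from where the row before left it, along the tool's axes as they then stand; what a row does not reach is not made up. A row lasts 1/12 s, in which the tool goes at most 41.7 mm and 7.16 degrees, less where a joint would pass 70% of its speed; a pose out of reach is approached as far as the arm can. A call with a gripper value outside its range is refused whole. The fingers move at their own pace and stop on an object; "force" is the grip in N (left out, the last holds). Time passes only in rows, so rows that do not move let the fingers close. It gives the time, the measured TCP pose, the force and the opening at its end, in the units of the state.
- manip.read_state(): the state, without advancing time (a new reading comes with each control period).
- manip.camera(name): name is "side" or "top" or "wrist"; returns (picture, depth): 480x640x3 uint8, red, green, blue; 480x640 float32, mm along the optical axis (not along the pixel's ray), 0 where there is no reading.
- manip.calibration(name): a dict with "fx", "fy", "cx", "cy" (pixels), "R" (3x3) and "t" (3): a world point X has camera coordinates R X + t; the wrist camera has in their place "tool_from_camera" (4x4, takes a point from camera to tool coordinates, whose origin is the TCP and whose axes are the tool frame's). Camera axes: x right, y down, z forward; pixel columns grow to the right and rows downward; lengths in mm; the calibration is good to about 2 mm. A picture is of the moment at which its call begins: read the wrist's pose just before it. calibration takes no time and is no camera call.
- manip.sign_off(): hands the job in, once; it reports no verdict.
The state is a dict: "clock": time; "joints": joint angles; "qd": joint speeds; "effort": joint torques, N m; "eef_pos": TCP position; "eef_rot": TCP orientation; "wrist_force": force on the tool from outside, world axes, zero at the start; "moment": the same for the moment, N m; "finger_gap": finger opening in mm.
Only numpy, scipy, OpenCV 4.12 (cv2) and the standard library are available. Lean on these libraries where they do the work, as an engineer would, in place of code of your own. Each camera call takes 0.05 s, during which the arm holds its last target.

## Task

Get the warming station ready for service: first take the domed cover off the warming plate and stand it on the round cork mat, then stand every white cup upright on the warming plate. Only when all the cups are on it, turn the thermostat knob until its pointer is at the brass tab on the dial, and last of all slide the lamp fader level with the brass clip beside its track. Leave everything else on the counter where it is.

Things in the scene. Friction and masses are not known exactly. Their poses are not given: they have to be found in the camera images.
- station: fixed stainless warming station, 320 deep (own x) by 330 wide (own y) by 50 high; origin under its centre, own +x away from its operator, own z up. The rear 190 by 310 mm of its top is a black warming plate inside a steel lip that stands 10 mm above the plate; the front strip is the control panel, 48 mm high, with the thermostat knob at own (-100, +95) mm and the fader at own (-100, -65) mm. It stands at any yaw from about 0.28 to 0.5
- plate (a point): centre of the warming plate's upper surface, 50 mm above the counter; axes as the station's. The free surface inside the lip is 188 mm along x and 314 mm along y
- thermostat (a joint): angle of the thermostat knob, rad, 0 to 4.5, growing clockwise seen from above; at 0 its pointer looks along the station's own -x. Light friction (0.03 N m), stays where it is left
- thermostat_grip (a point): on the knob's axis at the height to grip it. The knob is black: a disc of 26 mm radius with an upright bar grip, 49 long by 14 thick, whose top is 7 mm above this point and whose sides reach down to the disc, 23 mm below it; the white line on one half of the bar's top is the pointer
- pointer (a point): point on the pointer's line, prolonged to 45 mm from the knob's axis; turns with the knob
- dial_tab (a point): brass tab (14 by 6 mm) on the dark fixed ring round the thermostat, 45 mm from the knob's axis: the marked setting. It lies 1.7 to 3.6 rad clockwise from the dial's zero; it cannot be touched or moved
- fader (a joint): position of the lamp fader along its track, m, 0 to 0.12, growing along the station's own +y. Friction 1.5 N, stays where it is left
- fader_top (a point): centre of the top of the fader's black grip, which is 28 (station x) by 20 (station y) by 40 mm high; its underside is 40 mm below this point and just above a track housing 40 mm wide and 14 mm high on the panel; moves with the fader
- fader_clip: brass clip on the robot's side of the fader track, marking the lamp setting; cannot be moved. Origin on the track's centre line, level with the panel, at the marked place: own y (parallel to the station's) runs along the track. The fader is set when its grip's centre lies abreast of this origin
- cloche: small stainless dome cover, 100 mm across and 45 mm high, with an upright dark wooden knob on its top, 22 mm in diameter, from 45 to 69 mm above its rim; origin at the centre of its underside; 0.13 to 0.21 kg. It starts on the warming plate
- mat: fixed round cork mat, 150 mm across, 8 mm high, on the counter at the robot's right; origin under its centre
- cup1: one of three to five like white porcelain cups, open straight cylinders 56 mm across and 60 mm high, wall 3.5 mm, 0.10 to 0.17 kg; origin at the centre of the underside, own z up; starts upright on the counter at the robot's right. Absent cups have no reading
- cup2: one of three to five like white porcelain cups, open straight cylinders 56 mm across and 60 mm high, wall 3.5 mm, 0.10 to 0.17 kg; origin at the centre of the underside, own z up; starts upright on the counter at the robot's right. Absent cups have no reading
- cup3: one of three to five like white porcelain cups, open straight cylinders 56 mm across and 60 mm high, wall 3.5 mm, 0.10 to 0.17 kg; origin at the centre of the underside, own z up; starts upright on the counter at the robot's right. Absent cups have no reading
- cup4: one of three to five like white porcelain cups, open straight cylinders 56 mm across and 60 mm high, wall 3.5 mm, 0.10 to 0.17 kg; origin at the centre of the underside, own z up; starts upright on the counter at the robot's right. Absent cups have no reading
- cup5: one of three to five like white porcelain cups, open straight cylinders 56 mm across and 60 mm high, wall 3.5 mm, 0.10 to 0.17 kg; origin at the centre of the underside, own z up; starts upright on the counter at the robot's right. Absent cups have no reading
- salt_dish: bystander: blue dish, 62 mm across, 24 high, among the cups
- timer: bystander: white kitchen timer, 60 mm across, 41 high, among the cups
- pepper_mill: bystander: dark wooden mill, 52 mm across, 152 high
- squeeze_bottle: bystander: amber bottle, 56 mm across, 150 high
- oil_bottle: bystander: green bottle, 60 mm across, 200 high
- bowl: bystander: white bowl, 130 mm across, 55 high
- spoon: bystander: steel spoon, 200 mm long, lying near the robot
Not all that is in view belongs to the job. Leave any orange look-alike of the cup2 alone. Leave any purple look-alike of the cup1 alone.

How it is judged:
By the outcome, as a careful person would: the job done as asked, in the order asked, and still so for the second after the job is handed in, with the robot touching nothing.
Of cup1, cup2, cup3, cup4, cup5 only 3 to 5 are there at a start; the rules pass over those that are not, and their reading is None.
At some moment in a run one of cup1, cup2, cup3, cup4, cup5, cloche may be knocked a few centimetres aside while the robot is not near it.
It also fails if it takes over 210 s, if anything falls off the work surface, if the arm or the gripper's body presses on something with over 40 N, if the wrist force passes 120 N, or if a joint passes its speed limit or range.

## Working session

There is one attempt and no reset: what is moved stays moved. The work goes in short steps, Python scripts to look and compute and a tool call to move; the robot and the scene stay as the last step left them, time stands still between calls to the robot, and variables do not carry over. Pictures are saved under pics/ and viewed, and the job is handed in when it is done.

Besides the shell and the picture viewer there is one more tool, called after "Call:" as name(argument=value, ...) on one line, values as JSON. arm_command: Moves the arm, as the interface text tells. Its arguments: {"type":"object","properties":{"steps":{"type":"array","items":{"type":"array"}},"force":{"type":"number"}},"required":["steps"]}

```bash
ls; mkdir -p pics; python3 - <<'E'
from cell import manip
import cv2
print(manip.read_state())
for n in ("side","top","wrist"):
    p,d=manip.camera(n); cv2.imwrite(f"pics/{n}0.png",p[:,:,::-1]); 
    import numpy as np; np.save(f"pics/{n}0.npy",d)
    print(n,manip.calibration(n))
E
```

```text
pics
{'clock': 0.0, 'joints': array([ 1.27441714e+00,  3.00475049e-01,  1.52155860e+00, -1.00453042e-05,
        1.32069478e+00, -6.66023773e-02]), 'qd': array([ 5.71687093e-05,  8.50808376e-04,  1.51549047e-04,  9.85273469e-04,
        2.62296075e-03, -1.53930881e-03]), 'effort': array([ 5.61427732e-04, -5.31784201e+01, -3.52737808e+01,  7.08972942e-02,
        2.43730098e-02, -7.03275646e-05]), 'eef_pos': array([125.20089089, 535.30084677, 204.89367137]), 'eef_rot': array([-3.14152677e+00,  1.13390849e-03,  1.34102204e+00]), 'wrist_force': array([-0.0180668 , -0.31170808, -0.21267154]), 'moment': array([ 0.00338252, -0.02395182,  0.01373721]), 'finger_gap': 93.8231851846162}
side {'fx': 495.6601583201409, 'fy': 495.6601583201409, 'cx': 324.76667841526864, 'cy': 239.21521984804946, 'R': array([[ 0.99718469, -0.07462077,  0.00737815],
       [-0.03298611, -0.52490116, -0.85052377],
       [ 0.06733954,  0.84788591, -0.52588485]]), 't': array([-552.66266774,   96.94384558, 1326.10078676])}
top {'fx': 442.2911205978725, 'fy': 442.2911205978725, 'cx': 323.9585908155624, 'cy': 240.24183802166928, 'R': array([[ 0.07876227, -0.99686907,  0.00696823],
       [-0.96963287, -0.07823006, -0.23171566],
       [ 0.2315353 ,  0.01149383, -0.9727586 ]]), 't': array([ -29.89986602,  555.68822417, 1030.37264618])}
wrist {'fx': 362.98166870688823, 'fy': 362.98166870688823, 'cx': 319.61246991467954, 'cy': 242.6404626661763, 'tool_from_camera': array([[ 9.99999549e-01,  9.04119735e-04,  2.90871529e-04,
         3.71284835e-01],
       [-9.47375324e-04,  9.71236750e-01,  2.38114001e-01,
        -6.88797470e+01],
       [-6.72215515e-05, -2.38114169e-01,  9.71237169e-01,
        -1.78170376e+02],
       [ 0.00000000e+00,  0.00000000e+00,  0.00000000e+00,
         1.00000000e+00]])}
```

View pics/top0.png

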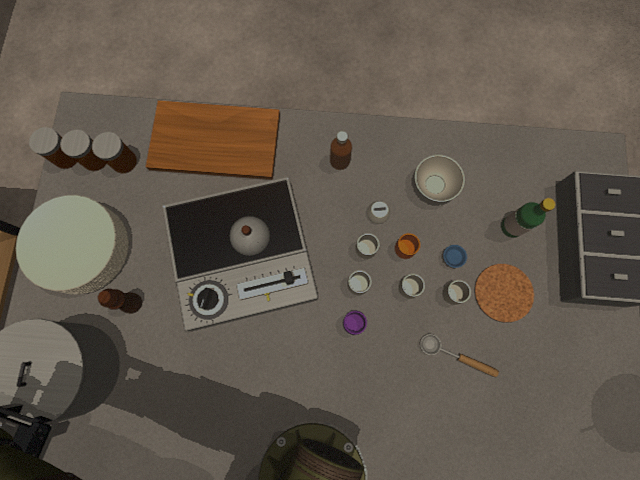

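View pics/side0.png

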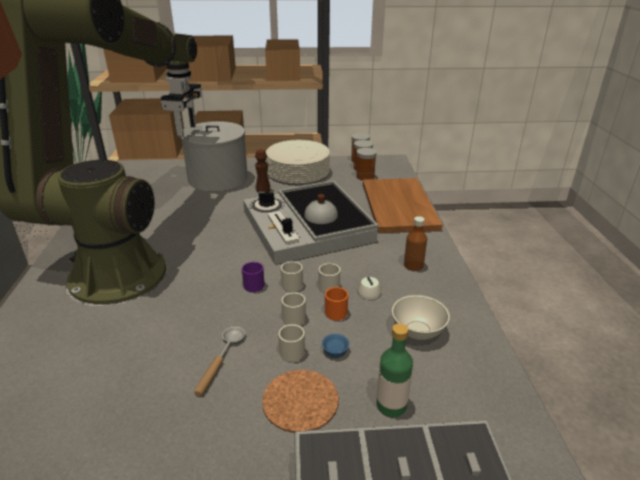

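View pics/wrist0.png

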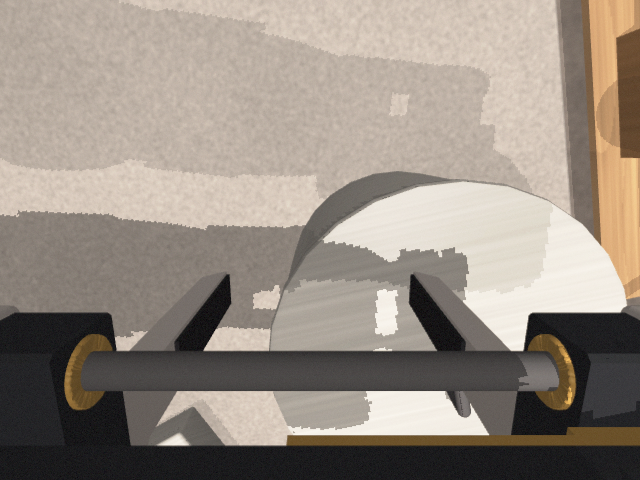

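```bash
cat > h.py <<'E'
import numpy as np, cv2
from cell import manip
def cam(name,tag):
    p,d=manip.camera(name); cv2.imwrite(f"pics/{tag}.png",p[:,:,::-1]); np.save(f"pics/{tag}.npy",d); return p,d
def ray(name,u,v):
    c=manip.calibration(name)
    r=np.array([(u-c['cx'])/c['fx'],(v-c['cy'])/c['fy'],1.])
    return c['R'].T@(-c['t']), c['R'].T@r
def at_z(name,u,v,z):
    o,r=ray(name,u,v); return o+r*(z-o[2])/r[2]
def at_d(name,u,v,d):
    o,r=ray(name,u,v); return o+r*d
def cloud(name,d):
    c=manip.calibration(name); v,u=np.mgrid[0:480,0:640]
    X=np.stack([(u-c['cx'])/c['fx']*d,(v-c['cy'])/c['fy']*d,d],-1)
    return (X-c['t'])@c['R']
def crop(tag,x0,y0,x1,y1,out,w=800):
    im=cv2.imread(f"pics/{tag}.png")[y0:y1,x0:x1]; s=min(800/(x1-x0),600/(y1-y0))
    cv2.imwrite(f"pics/{out}.png",cv2.resize(im,None,fx=s,fy=s,interpolation=cv2.INTER_CUBIC))
E
python3 - <<'E'
from h import *
crop("top0",155,170,325,335,"c_st"); crop("top0",330,190,500,330,"c_cups")
d=np.load("pics/top0.npy"); P=cloud("top",d)
p=cv2.imread("pics/top0.png")
# objects in cup area: height>15
for n,(u,v) in dict(c368=(368,245),c360=(360,282),c413=(413,286),c458=(458,292),orange=(408,245),purple=(355,323),timer=(379,211),dish=(454,257),mat=(504,293)).items():
    W=P[v-18:v+18,u-18:u+18].reshape(-1,3); z=W[:,2]
    top=np.percentile(z,98); m=z>top-6
    (cx,cy),r=cv2.minEnclosingCircle(W[m][:,:2].astype(np.float32))
    print(n,round(top,1),np.round([cx,cy,r],1))
W=P[215:258,228:272].reshape(-1,3); i=W[:,2].argmax(); print("cloche top",W[i], W[W[:,2]>W[i,2]-6].mean(0))
for u,v in [(504,267),(504,321),(477,293),(533,293),(504,293)]: print(P[v,u])
E
```

```text
c368 60.9 [441.8 -52.4 149.4]
c360 60.4 [394.3 -45.1 103. ]
c413 60.7 [ 392.4 -113.8  146.4]
c458 61.3 [ 386.1 -172.6  193.4]
orange 60.8 [ 444.8 -104.9  177.8]
purple 61.2 [341.1 -47.   62.2]
timer 40.1 [490.2 -63.  198.5]
dish 25.5 [ 436.  -171.8  218.9]
mat 12.5 [ 410.8 -247.4  271.7]
cloche top [ 302.60090984    1.82234954 1131.27386731] [ 302.60090984    1.82234954 1131.27386731]
[ 535.9765993  -452.58480252   10.78227985]
[ 398.70945462 -451.87743369    7.26444045]
[ 463.62713285 -383.81812948    8.48068585]
[ 476.21675223 -530.01669676    0.54985861]
[ 469.33830057 -453.10646233    6.92432017]
```

View pics/c_st.png

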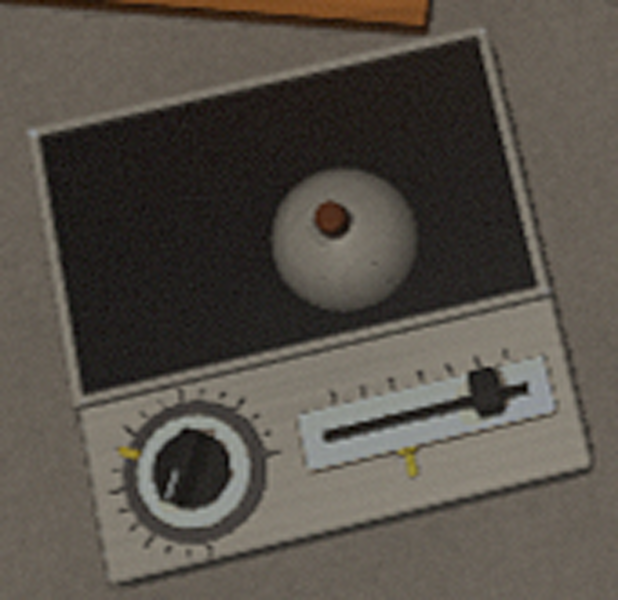

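View pics/c_cups.png

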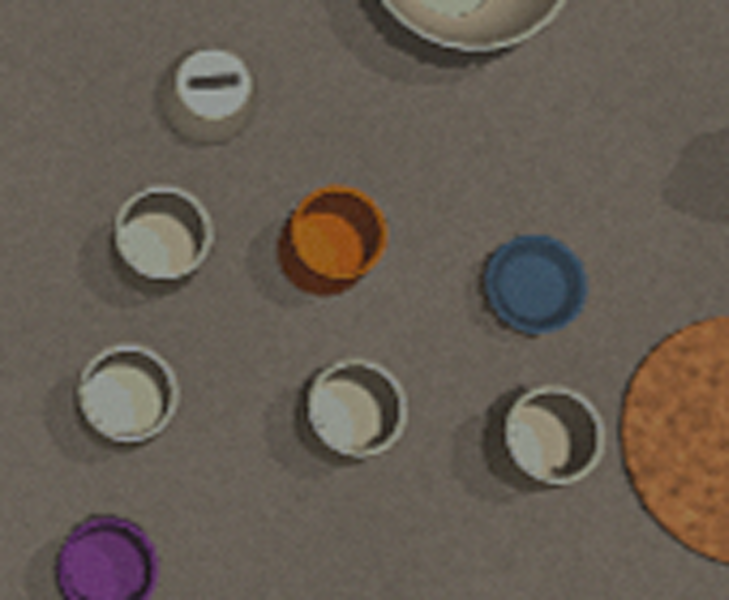

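```bash
python3 - <<'E'
from h import *
s=600/140
C=lambda x,y:(330+x/s,190+y/s)
for n,(x,y,z) in dict(A=(164,235,60),B=(128,394,60),C=(357,408,60),D=(554,435,60),orange=(339,232,60),purple=(107,565,60),timer=(214,84,41),dish=(536,283,24)).items():
    u,v=C(x,y); print(n,np.round([u,v],1),np.round(at_z("top",u,v,z),1))
s=600/165
C=lambda x,y:(155+x/s,170+y/s)
pt={}
for n,(x,y,z) in dict(BL=(30,133,60),BR=(483,30,60),FR=(590,465,48),FL=(112,583,48),wBL=(42,135,50),wBR=(483,40,50),wFR=(534,288,50),wFL=(84,390,50),knob=(192,467,78),dialc=(196,473,50),tab=(129,454,50),cloche_kn=(331,218,119),fader=(486,388,102),clip=(410,462,50)).items():
    u,v=C(x,y); pt[n]=at_z("top",u,v,z); print(n,np.round([u,v],1),np.round(pt[n],1))
for a,b in [("BL","BR"),("FL","FR"),("FL","BL"),("FR","BR")]:
    e=pt[b]-pt[a]; print(a,b,np.linalg.norm(e[:2]),np.arctan2(e[1],e[0]))
d=np.load("pics/top0.npy");P=cloud("top",d)
for n,(u,v) in dict(kn=(246,230),knob=(208,297),fad=(288,276),panel=(230,300),plate=(200,240)).items(): print(n,P[v-1:v+2,u-1:u+2,2].round(0).tolist(),P[v,u].round(1))
for n,(u,v) in dict(mat=(504.5,293)).items(): print(at_z("top",u,v,8))
E
```

```text
A [368.3 244.8] [554.7 -96.2  60. ]
B [359.9 281.9] [460.5 -81.   60. ]
C [413.3 285.2] [ 462.9 -211.2   60. ]
D [459.3 291.5] [ 456.5 -323.1   60. ]
orange [409.1 244.1] [ 564.7 -197.5   60. ]
purple [355.  321.8] [364. -75.  60.]
timer [379.9 209.6] [ 654.7 -122.8   41. ]
dish [455.1 256. ] [ 551.7 -322.6   24. ]
BL [163.2 206.6] [612.2 426.5  60. ]
BR [287.8 178.2] [713.6 120.1  60. ]
FR [317.2 297.9] [414.9  19.6  48. ]
FL [185.8 330.3] [312.6 327.1  48. ]
wBL [166.6 207.1] [614.3 421.9  50. ]
wBR [287.8 181. ] [709.9 120.5  50. ]
wFR [301.8 249.2] [532.6  67.9  50. ]
wFL [178.1 277.2] [437.9 364.7  50. ]
knob [207.8 298.4] [389.9 277.4  78. ]
dialc [208.9 300.1] [388.5 281.6  50. ]
tab [190.5 294.8] [397.5 328.   50. ]
cloche_kn [246. 230.] [553.7 199.3 119. ]
fader [288.6 276.7] [453.3  89.6 102. ]
clip [267.8 297. ] [407.1 139.9  50. ]
BL BR 322.78077295295606 -1.2509391988396392
FL FR 324.1472477231889 -1.249711060208081
FL BL 315.6086582846962 0.3203901515835888
FR BR 315.2142506698625 0.324725128789791
kn [[119.0, 118.0, 121.0], [115.0, 119.0, 119.0], [119.0, 118.0, 121.0]] [553.5 199.3 119.2]
knob [[90.0, 79.0, 77.0], [86.0, 78.0, 70.0], [85.0, 74.0, 66.0]] [393.3 277.5  77.9]
fad [[103.0, 104.0, 102.0], [102.0, 98.0, 99.0], [103.0, 99.0, 105.0]] [455.4  91.6  98.3]
panel [[47.0, 46.0, 46.0], [43.0, 46.0, 45.0], [47.0, 48.0, 49.0]] [393.  231.3  46.2]
plate [[50.0, 49.0, 50.0], [48.0, 50.0, 49.0], [52.0, 46.0, 49.0]] [535.6 324.7  49.7]
[ 469.28035651 -453.94377843    8.        ]
```

White cups: A (368,245), B (360,282), C (413,285) and D (459,292), all about 60 mm high. These could be mistaken for them: the orange cup (409,244), the purple cup (355,322), the white timer (380,210, 41 mm high, with a dark bar) and the bowl (439,178). The close crop confirms the four. First I'll turn the tool to yaw 0, so its axes line up with the world.

Call:
arm_command(steps=[[1,[0,0,0],0.12],[1,[0,0,0],0.12],[1,[0,0,0],0.12],[1,[0,0,0],0.12],[1,[0,0,0],0.12]], force=25)

```text
clock: 0.57
eef_pos: [125.2, 535.4, 205.2]
eef_rot: [3.141, 0.0, 0.735]
wrist_force: [-0.1, -0.1, -0.4]
finger_gap: 93.8
```

Call:
arm_command(steps=[[1,[0,0,0],0.12],[1,[0,0,0],0.12],[1,[0,0,0],0.12],[1,[0,0,0],0.12],[1,[0,0,0],0.12]])

```text
clock: 0.98
eef_pos: [125.2, 535.4, 205.2]
eef_rot: [3.141, 0.0, 0.135]
wrist_force: [0.3, 0.1, 0.4]
finger_gap: 94.3
```

Call:
arm_command(steps=[[1,[0,0,0],0.12],[1,[0,0,0],0.021],[1,[0,0,0],0]])

```text
clock: 1.23
eef_pos: [125.3, 535.5, 205.3]
eef_rot: [3.141, 0.0, 0.002]
wrist_force: [0.4, -0.1, 0.9]
finger_gap: 93.7
```

Call:
arm_command(steps=[[0.7,[2.1,1.7,0],0],[0.7,[2.1,1.7,0],0],[0.7,[2.1,1.7,0],0],[0.7,[2.1,1.7,0],0],[0.7,[2.1,1.7,0],0]])

```text
clock: 1.65
eef_pos: [231.1, 449.6, 205.4]
eef_rot: [3.142, -0.0, 0.005]
wrist_force: [0.1, 0.7, -0.4]
finger_gap: 66.6
```

Call:
arm_command(steps=[[0.7,[2.1,1.7,0],0],[0.7,[2.1,1.7,0],0],[0.7,[2.1,1.7,0],0],[0.7,[2.1,1.7,0],0],[0.7,[2.1,1.7,0],0]])

```text
clock: 2.07
eef_pos: [336.1, 364.5, 205.5]
eef_rot: [-3.142, -0.0, 0.004]
wrist_force: [-0.7, 0.2, 1.3]
finger_gap: 65.6
```

Call:
arm_command(steps=[[0.7,[2.1,1.7,0],0],[0.7,[2.1,1.7,0],0],[0.7,[2.1,1.7,0],0],[0.7,[2.1,1.7,0],0],[0.7,[2.1,1.7,0],0]])

```text
clock: 2.48
eef_pos: [441.2, 279.5, 205.5]
eef_rot: [-3.142, -0.0, 0.004]
wrist_force: [0.0, -0.2, -0.5]
finger_gap: 65.5
```

```bash
python3 - <<'E'
from h import *
s=manip.read_state(); print(s['clock'],s['eef_pos'],s['eef_rot'])
cam("wrist","w1"); cam("top","t1")
E
```

```text
2.4833 [441.19122605 279.49896038 205.46818297] [-3.14157872e+00 -2.48126776e-05  4.32693093e-03]
```

View pics/w1.png

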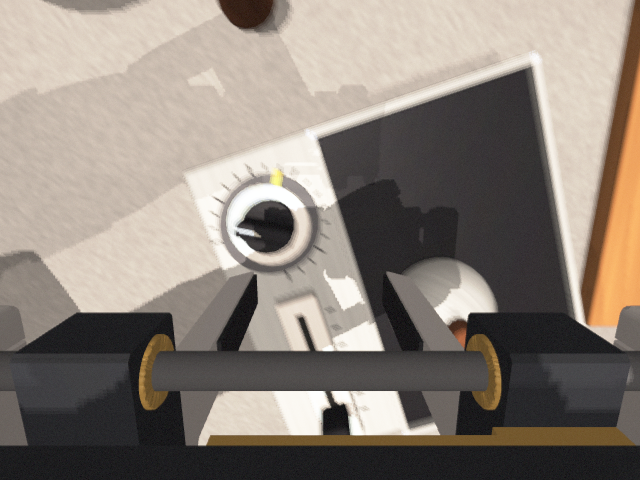

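View pics/t1.png

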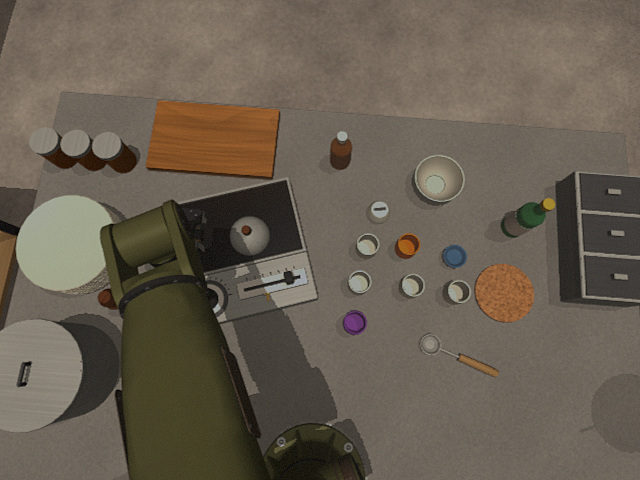

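```bash
cat >> h.py <<'E'
from scipy.spatial.transform import Rotation as Ro
def wrist_at_z(u,v,z,s=None):
    s=s or manip.read_state(); c=manip.calibration("wrist")
    R=Ro.from_euler('xyz',s['eef_rot']).as_matrix(); T=c['tool_from_camera']
    r=R@(T[:3,:3]@np.array([(u-c['cx'])/c['fx'],(v-c['cy'])/c['fy'],1.])); o=s['eef_pos']+R@T[:3,3]
    return o+r*(z-o[2])/r[2]
E
python3 - <<'E'
from h import *
crop("w1",180,150,360,300,"cw1")
for n,(u,v,z) in dict(tab=(277,178,50),ring=(270,221,50),cornL=(537,60,60),lipL=(313,135,60),cloche=(460,330,119)).items(): print(n,wrist_at_z(u,v,z).round(1))
E
```

```text
tab [403.6 326.1  50. ]
ring [396.1 286.5  50. ]
cornL [619.5 422.2  60. ]
lipL [436.5 363.   60. ]
cloche [554.3 211.3 119. ]
```

View pics/cw1.png

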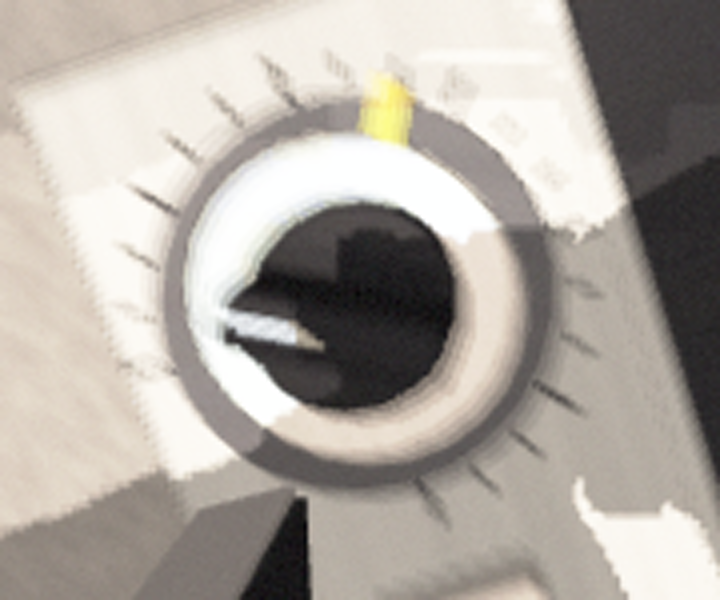

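Call:
arm_command(steps=[[0.7,[2.8,2.0,0],0],[0.7,[2.8,2.0,0],0],[0.7,[2.8,2.0,0],0],[0.7,[2.85,2.0,0],0],[0.7,[0,0,2.5],0]])

```text
clock: 3.0
eef_pos: [557.4, 198.2, 183.8]
eef_rot: [-3.14, -0.007, 0.0]
wrist_force: [-0.2, -0.6, 0.4]
finger_gap: 65.6
```

Call:
arm_command(steps=[[0.7,[0,0,2.5],0],[0.7,[0,0,2.5],0],[0.7,[0,0,0],0]])

```text
clock: 3.25
eef_pos: [550.5, 200.3, 125.7]
eef_rot: [3.14, 0.007, 0.003]
wrist_force: [-0.8, -0.5, -1.3]
finger_gap: 65.8
```

```bash
python3 - <<'E'
from h import *
s=manip.read_state(); print(s['clock'],s['eef_pos'],s['eef_rot'])
cam("wrist","w2"); 
E
```

```text
3.25 [550.45229564 200.30931859 125.65675652] [3.13958300e+00 7.23083001e-03 3.05199499e-03]
```

View pics/w2.png

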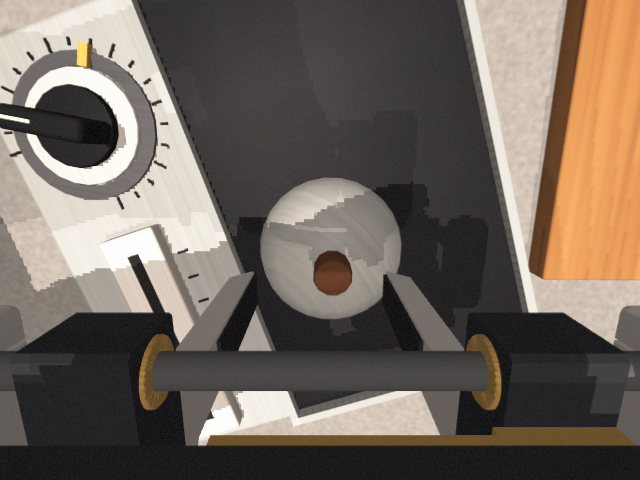

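```bash
python3 - <<'E'
from h import *
d=np.load("pics/w2.npy");print(d[255:300:4,333].round())
for uv in [(333,277)]: print(wrist_at_z(*uv,119).round(1))
print(wrist_at_z(331,248,50).round(1), manip.read_state()['eef_pos'])
E
```

```text
[203. 195. 196. 195. 194. 195. 196. 197. 197. 199. 229. 230.]
[558.7 204.5 119. ]
[559.4 202.8  50. ] [551.45081874 200.67476599 128.63275731]
```

Call:
arm_command(steps=[[0.7,[0,0,0],0],[0.7,[0,0,0],0],[0.7,[0,0,0],0]])

```text
clock: 3.55
eef_pos: [553.3, 201.0, 132.2]
eef_rot: [-3.141, -0.002, 0.001]
wrist_force: [0.3, 0.7, 0.4]
finger_gap: 66.1
```

```bash
python3 - <<'E'
from h import *
s=manip.read_state(); print(s['clock'],s['eef_pos'],s['eef_rot'])
cam("wrist","w3"); crop("w3",240,170,420,305,"cw3")
E
```

```text
3.55 [553.32603883 200.96466595 132.2222806 ] [-3.14085623e+00 -2.48725272e-03  9.54049489e-04]
```

View pics/cw3.png

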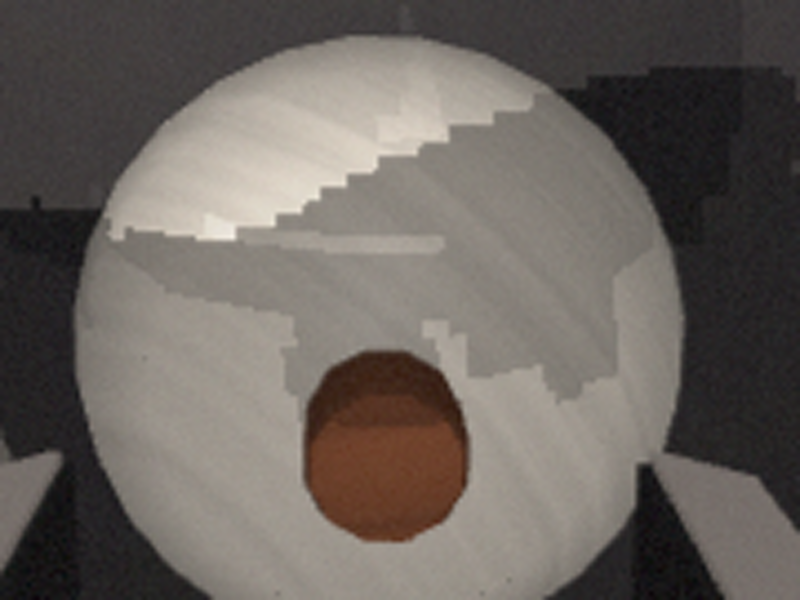

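```bash
python3 - <<'E'
from h import *
print(wrist_at_z(327.1,273.7,119).round(1), wrist_at_z(240+380/4.444,170+345/4.444,60), manip.read_state()['eef_pos'].round(1))
E
```

```text
[557.4 205.4 119. ] [557.57517619 205.06706796  60.        ] [553.2 200.8 131.9]
```

Call:
arm_command(steps=[[0.55,[0.35,-0.3,1.0],0],[0.55,[0,0,1.2],0],[0.55,[0,0,1.1],0],[0.55,[0,0,0],0],[0.55,[0,0,0],0]])

```text
clock: 4.02
eef_pos: [555.8, 203.4, 96.2]
eef_rot: [3.141, 0.002, 0.0]
wrist_force: [0.0, -0.2, 0.2]
finger_gap: 52.1
```

Call:
arm_command(steps=[[0.55,[0,0,0],0],[0,[0,0,0],0],[0,[0,0,0],0],[0,[0,0,0],0],[0,[0,0,0],0]], force=25)

```text
clock: 4.43
eef_pos: [556.4, 203.6, 97.7]
eef_rot: [-3.141, -0.0, -0.0]
wrist_force: [1.1, 0.1, -0.1]
finger_gap: 28.7
```

Call:
arm_command(steps=[[0,[0,0,0],0],[0,[0,0,0],0]])

```text
clock: 4.6
eef_pos: [556.4, 203.5, 97.6]
eef_rot: [-3.142, -0.0, 0.0]
wrist_force: [-0.2, 0.6, 1.7]
finger_gap: 21.4
```

Call:
arm_command(steps=[[0,[0,0,0],0],[0,[0,0,0],0],[0,[0,0,-0.5],0],[0,[0,0,-1.5],0],[0,[0,0,-2],0]])

```text
clock: 5.02
eef_pos: [555.4, 203.3, 136.6]
eef_rot: [3.141, 0.003, 0.0]
wrist_force: [1.5, 0.5, -2.7]
finger_gap: 21.3
```

Call:
arm_command(steps=[[0,[0,0,-2],0],[0,[0,0,-2],0],[0,[0,0,-1],0],[0,[0,0,0],0],[0,[0,0,0],0]])

```text
clock: 5.43
eef_pos: [556.1, 203.5, 186.9]
eef_rot: [3.141, 0.0, 0.0]
wrist_force: [0.4, -0.4, -1.4]
finger_gap: 21.5
```

```bash
python3 - <<'E'
from h import *
s=manip.read_state(); print(s['clock'],s['eef_pos'],s['wrist_force'],s['finger_gap'])
cam("wrist","w4"); cam("side","s4")
E
```

```text
5.4333 [556.10943116 203.5006878  186.89126816] [ 0.37887447 -0.36884254 -1.35854247] 21.51549783353382
```

View pics/w4.png

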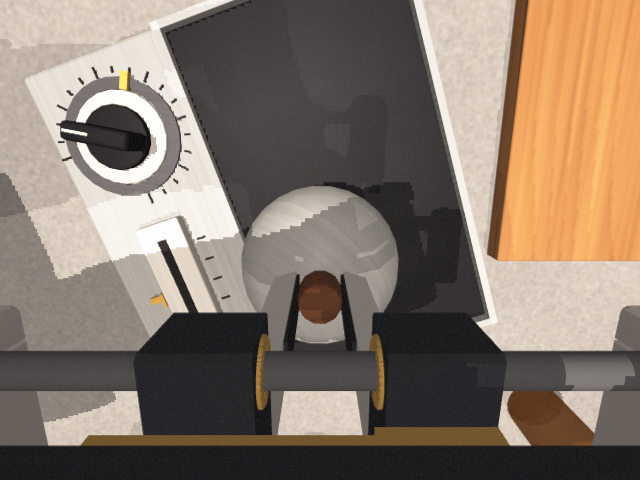

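View pics/s4.png

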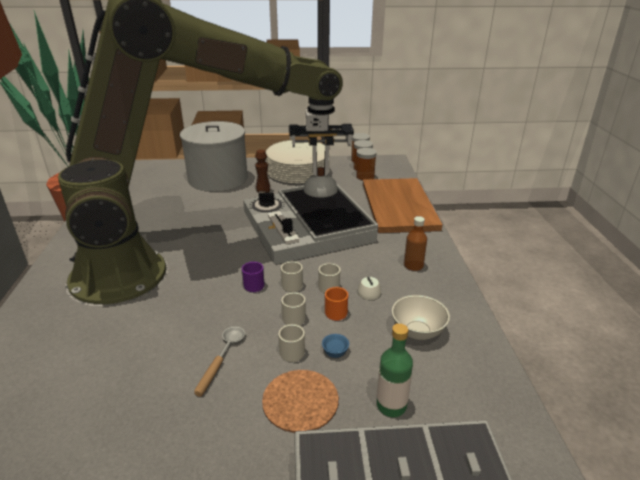

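Call:
arm_command(steps=[[0,[-0.2,1.5,0],0],[0,[-0.4,3,0],0],[0,[-0.4,3,0],0],[0,[-0.4,3,0],0],[0,[-0.4,3,0],0]])

```text
clock: 5.95
eef_pos: [537.3, 66.7, 186.4]
eef_rot: [3.141, 0.002, 0.0]
wrist_force: [0.9, -1.1, -1.8]
finger_gap: 21.3
```

Call:
arm_command(steps=[[0,[-0.4,3,0],0],[0,[-0.4,3,0],0],[0,[-0.4,3,0],0],[0,[-0.4,3,0],0],[0,[-0.4,3,0],0]])

```text
clock: 6.37
eef_pos: [517.2, -83.3, 186.6]
eef_rot: [-3.141, 0.001, -0.0]
wrist_force: [1.0, 0.8, -1.4]
finger_gap: 21.3
```

Call:
arm_command(steps=[[0,[-0.4,3,0],0],[0,[-0.4,3,0],0],[0,[-0.4,3,0],0],[0,[-0.4,3,0],0],[0,[-0.4,3,0],0]])

```text
clock: 6.78
eef_pos: [497.0, -233.2, 186.5]
eef_rot: [-3.141, 0.001, -0.0]
wrist_force: [1.2, 0.5, -0.8]
finger_gap: 21.7
```

Call:
arm_command(steps=[[0,[-0.4,3,0],0],[0,[-0.4,3,0],0],[0,[-0.4,3,0],0],[0,[-0.4,3,0],0],[0,[-0.4,3,0],0]])

```text
clock: 7.2
eef_pos: [476.9, -383.1, 186.4]
eef_rot: [-3.141, 0.001, -0.0]
wrist_force: [0.8, -0.1, -1.6]
finger_gap: 21.2
```

```bash
python3 - <<'E'
from h import *
print(at_z("top",513,230,0),at_z("top",549,205,200))
s=manip.read_state(); print(s['clock'],s['eef_pos'],s['wrist_force'],s['finger_gap'])
cam("wrist","w5")
E
```

```text
[ 640.02196557 -482.36402124    0.        ] [ 644.32502537 -477.63857945  200.        ]
7.2 [ 476.93815231 -383.11444569  186.38853003] [ 0.83824845 -0.10317729 -1.58967402] 21.155955788206192
```

View pics/w5.png

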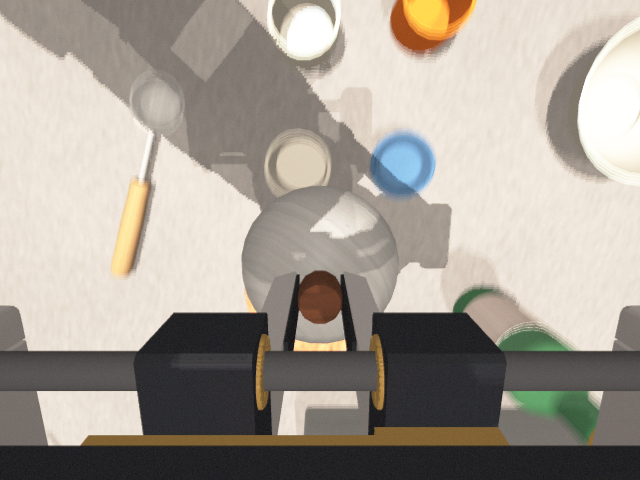

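Call:
arm_command(steps=[[0,[-0.4,3,0],0],[0,[-0.3,2.6,0],0],[0,[0,1.5,0],0],[0,[0,0,1.5],0],[0,[0,0,2.5],0]])

```text
clock: 7.67
eef_pos: [470.7, -454.3, 148.0]
eef_rot: [3.139, -0.002, -0.002]
wrist_force: [0.4, -0.9, -2.4]
finger_gap: 21.5
```

Call:
arm_command(steps=[[0,[0,0,2.5],0],[0,[0,0,2.5],0],[0,[0,0,2],0],[0,[0,0,1],0],[0,[0,0,0],0]])

```text
clock: 8.08
eef_pos: [469.8, -451.7, 64.4]
eef_rot: [-3.138, 0.003, -0.0]
wrist_force: [-0.3, 0.1, -2.1]
finger_gap: 21.6
```

Call:
arm_command(steps=[[0,[0,0,0],0],[0,[0,0,0],0],[0,[0,0,0],0]])

```text
clock: 8.33
eef_pos: [471.7, -453.0, 69.0]
eef_rot: [3.14, -0.002, 0.0]
wrist_force: [0.4, 0.1, -1.4]
finger_gap: 21.6
```

```bash
python3 - <<'E'
from h import *
s=manip.read_state(); print(s['clock'],s['eef_pos'],s['wrist_force'],s['finger_gap'])
cam("side","s6")
E
```

```text
8.3333 [ 471.66745551 -453.00953641   68.98500702] [ 0.41148378  0.11744487 -1.35547672] 21.57583335473408
```

View pics/s6.png

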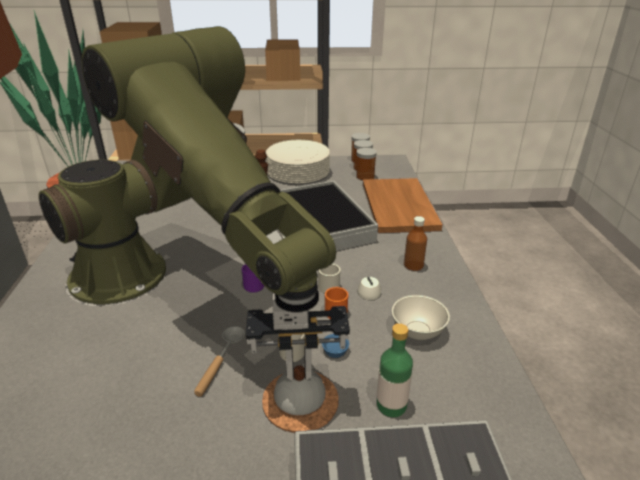

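Call:
arm_command(steps=[[0,[0,0,0.5],0],[0,[0,0,0.4],0],[0,[0,0,0.2],0],[0,[0,0,0.1],0],[0,[0,0,0],0]])

```text
clock: 8.8
eef_pos: [471.2, -452.4, 55.6]
eef_rot: [-3.141, 0.0, 0.0]
wrist_force: [-1.2, 1.2, 1.8]
finger_gap: 21.6
```

Call:
arm_command(steps=[[0,[0,0,0],0],[0,[0,0,0.1],0],[0,[0,0,0],0],[0,[0,0,0],0]])

```text
clock: 9.13
eef_pos: [471.3, -452.5, 55.5]
eef_rot: [3.141, -0.0, 0.0]
wrist_force: [-4.2, 4.8, 10.3]
finger_gap: 21.5
```

Call:
arm_command(steps=[[0.5,[0,0,0],0],[0.5,[0,0,0],0],[0.5,[0,0,0],0],[0.5,[0,0,0],0],[0.5,[0,0,0],0]])

```text
clock: 9.55
eef_pos: [471.3, -452.5, 54.3]
eef_rot: [-3.141, 0.0, -0.0]
wrist_force: [-0.1, 0.8, 0.7]
finger_gap: 46.7
```

Call:
arm_command(steps=[[0.8,[0,0,-1],0],[0.8,[0,0,-2.5],0],[0.8,[0,0,-2.5],0],[0.8,[0,0,-2.5],0],[0.8,[0,0,-2.5],0]])

```text
clock: 9.97
eef_pos: [471.2, -452.4, 166.5]
eef_rot: [3.141, -0.0, -0.0]
wrist_force: [0.3, -0.5, -0.9]
finger_gap: 74.3
```

Call:
arm_command(steps=[[0.8,[0,-3,0],0],[0.8,[0,-3,0],0],[0.8,[0,-3,0],0],[0.8,[-0.3,-3,0],0],[0.8,[-0.3,0,0],0]])

```text
clock: 10.38
eef_pos: [465.6, -328.6, 165.5]
eef_rot: [-3.141, -0.001, 0.003]
wrist_force: [-0.0, -0.9, -0.4]
finger_gap: 75.4
```

Call:
arm_command(steps=[[0.8,[0,0,0],0],[0.8,[0,0,0],0],[0.8,[0,0,0],0]])

```text
clock: 10.63
eef_pos: [465.4, -333.4, 164.7]
eef_rot: [3.141, -0.0, -0.001]
wrist_force: [0.4, 0.0, -0.0]
finger_gap: 75.5
```

```bash
python3 - <<'E'
from h import *
s=manip.read_state(); print(s['clock'],s['eef_pos'],s['eef_rot'],s['finger_gap'])
cam("wrist","w7"); cam("side","s7"); cam("top","t7")
E
```

```text
10.6333 [ 465.35572896 -333.38731415  164.73559038] [ 3.14116775e+00 -3.63293778e-04 -7.83414770e-04] 75.49396702371864
```

View pics/w7.png

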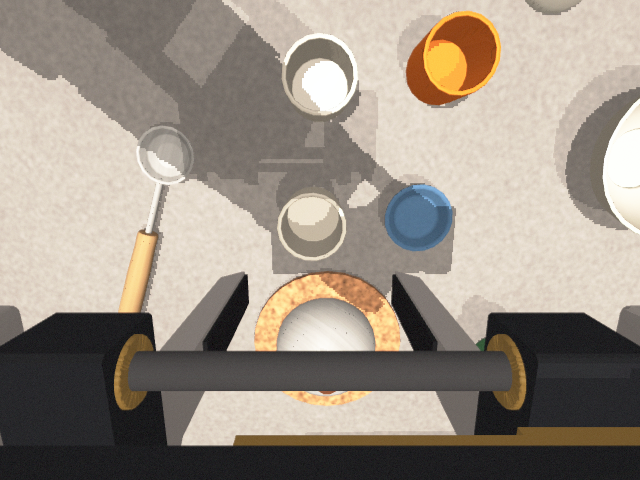

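View pics/t7.png

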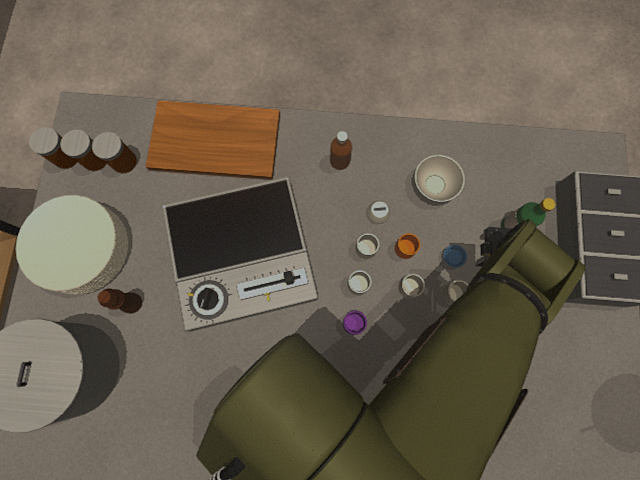

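```bash
python3 - <<'E'
from h import *
print(wrist_at_z(312,227,60).round(1),wrist_at_z(320,75,60).round(1),wrist_at_z(455,54,60).round(1),wrist_at_z(326,340,10).round(1))
E
```

```text
[ 459.2 -320.5   60. ] [ 465.5 -209.    60. ] [ 561.4 -195.2   60. ] [ 471.7 -446.6   10. ]
```

Call:
arm_command(steps=[[0.8,[-0.7,-1.2,2],0],[0.8,[0,0,3],0],[0.8,[0,0,3],0],[0.8,[0,0,2.5],0],[0.8,[0,0,1.5],0]])

```text
clock: 11.2
eef_pos: [457.3, -320.1, 41.5]
eef_rot: [-3.14, 0.003, -0.001]
wrist_force: [0.2, 0.2, -0.9]
finger_gap: 75.1
```

Call:
arm_command(steps=[[0.8,[0,0,1.0],0],[0.8,[0,0,0.7],0],[0.8,[0,0,0.5],0],[0.8,[0,0,0],0],[0.8,[0,0,0],0]])

```text
clock: 11.62
eef_pos: [458.6, -320.8, 23.1]
eef_rot: [3.141, -0.001, -0.0]
wrist_force: [-0.1, -0.5, 0.9]
finger_gap: 75.3
```

```bash
python3 - <<'E'
from h import *
s=manip.read_state(); print(s['clock'],s['eef_pos'],s['eef_rot'],s['finger_gap'])
cam("wrist","w8")
E
```

```text
11.6167 [ 458.58246671 -320.78056796   23.07796149] [ 3.14101348e+00 -7.35648820e-04 -1.08735990e-04] 75.2547483218532
```

View pics/w8.png

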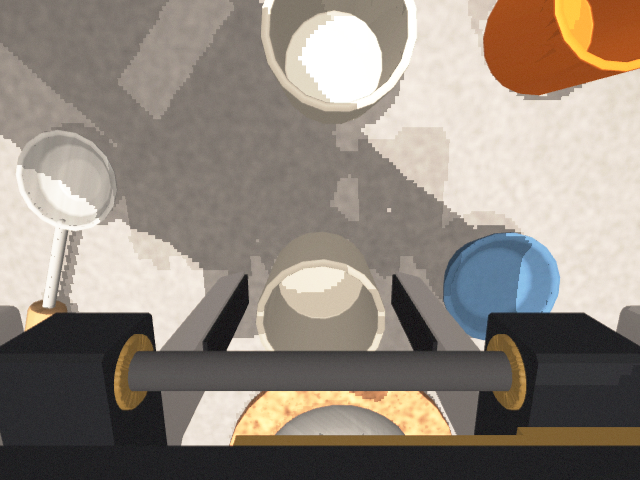

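Call:
arm_command(steps=[[0.4,[0,0,0],0],[0.4,[0,0,0],0],[0.4,[0,0,0],0],[0.4,[0,0,0],0],[0.4,[0,0,0],0]], force=20)

```text
clock: 12.08
eef_pos: [458.5, -320.6, 22.8]
eef_rot: [3.141, -0.0, 0.0]
wrist_force: [-0.7, 0.9, 3.7]
finger_gap: 56.0
```

Call:
arm_command(steps=[[0.4,[0,0,-0.5],0],[0.4,[0,0,-1.5],0],[0.4,[0,0,-2.5],0],[0.4,[0,0,-3],0],[0.4,[0,0,-3],0]])

```text
clock: 12.5
eef_pos: [457.8, -320.1, 128.5]
eef_rot: [-3.141, 0.001, -0.0]
wrist_force: [1.1, 0.2, -0.6]
finger_gap: 55.9
```

Call:
arm_command(steps=[[0.4,[0,0,-3],0],[0.4,[0,0,-2],0],[0.4,[0,0,0],0]])

```text
clock: 12.75
eef_pos: [459.4, -321.3, 182.2]
eef_rot: [3.137, -0.005, 0.0]
wrist_force: [-0.6, -0.4, -0.2]
finger_gap: 55.6
```

```bash
python3 - <<'E'
from h import *
s=manip.read_state(); print(s['clock'],s['eef_pos'],s['eef_rot'],s['finger_gap'])
cam("wrist","w9")
th=0.322;c=np.array([513.3,223.3])+[2,2.5]; R=np.array([[np.cos(th),-np.sin(th)],[np.sin(th),np.cos(th)]])
for p in [(45,-105),(-45,-40),(45,30),(-45,100)]: print(p,(c+R@(np.array(p)+[62,0])).round(1))
E
```

```text
12.75 [ 459.41105209 -321.34715771  182.1563278 ] [ 3.13740015e+00 -5.20022276e-03  3.45137792e-05] 55.57948168809896
(45, -105) [650.  160.1]
(-45, -40) [544.1 193.2]
(45, 30) [607.3 288.1]
(-45, 100) [499.8 326. ]
```

View pics/w9.png

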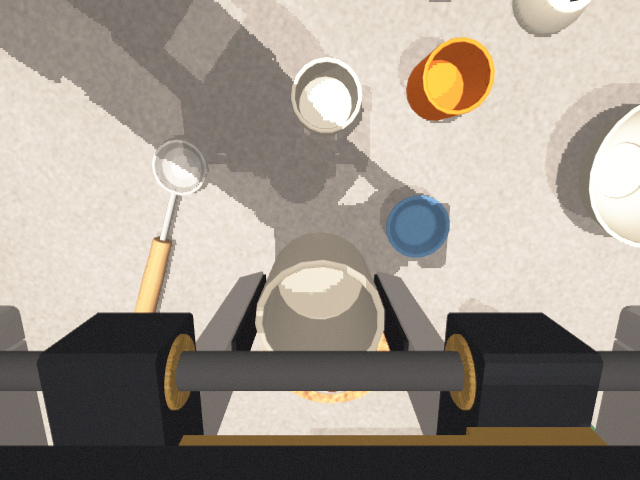

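Call:
arm_command(steps=[[0.4,[0.4,-1.5,0],0],[0.4,[0.7,-3,0],0],[0.4,[0.7,-3,0],0],[0.4,[0.7,-3,0],0],[0.4,[0.7,-3,0],0]])

```text
clock: 13.22
eef_pos: [489.7, -183.9, 175.7]
eef_rot: [-3.14, 0.002, -0.0]
wrist_force: [0.6, -0.1, -1.4]
finger_gap: 55.8
```

Call:
arm_command(steps=[[0.4,[0.7,-3,0],0],[0.4,[0.7,-3,0],0],[0.4,[0.7,-3,0],0],[0.4,[0.7,-3,0],0],[0.4,[0.7,-3,0],0]])

```text
clock: 13.63
eef_pos: [524.7, -33.9, 175.8]
eef_rot: [-3.141, 0.003, -0.0]
wrist_force: [-0.1, 0.6, -1.8]
finger_gap: 56.1
```

Call:
arm_command(steps=[[0.4,[0.7,-3,0],0],[0.4,[0.7,-3,0],0],[0.4,[0.7,-3,0],0],[0.4,[0.7,-3,0],0],[0.4,[0.7,-3,0],0]])

```text
clock: 14.05
eef_pos: [559.7, 116.0, 175.6]
eef_rot: [3.141, 0.003, 0.0]
wrist_force: [-0.5, -0.4, -1.6]
finger_gap: 56.2
```

Call:
arm_command(steps=[[0.4,[0.7,-3,0],0],[0.4,[0.7,-3,0],0],[0.4,[0.8,-3,0],0],[0.4,[0.8,-3,0],0],[0.4,[0.8,-2.4,0],0]])

```text
clock: 14.47
eef_pos: [597.7, 260.6, 175.3]
eef_rot: [3.141, 0.003, 0.001]
wrist_force: [0.3, -0.5, -1.5]
finger_gap: 55.9
```

Call:
arm_command(steps=[[0.4,[0.7,-2.0,0],0],[0.4,[0.3,-1,0],0],[0.4,[0,0,1],0],[0.4,[0,0,2],0],[0.4,[0,0,2],0]])

```text
clock: 14.88
eef_pos: [607.7, 287.7, 125.0]
eef_rot: [3.141, 0.001, -0.0]
wrist_force: [0.6, 0.6, -1.7]
finger_gap: 55.8
```

```bash
python3 - <<'E'
from h import *
s=manip.read_state(); print(s['clock'],s['eef_pos'],s['eef_rot'],s['finger_gap'])
cam("wrist","w10")
E
```

```text
14.8833 [607.70534394 287.74688971 124.994472  ] [ 3.14090589e+00  1.20804793e-03 -6.83418876e-05] 55.8042192669241
```

View pics/w10.png

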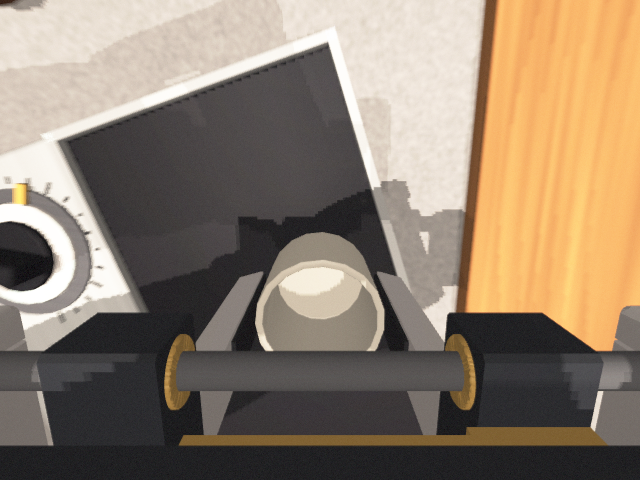

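Call:
arm_command(steps=[[0.4,[0,0,2],0],[0.4,[0,0,1.5],0],[0.4,[0,0,0.8],0],[0.4,[0,0,0.5],0],[0.4,[0,0,0],0]])

```text
clock: 15.35
eef_pos: [607.8, 288.0, 78.3]
eef_rot: [3.141, 0.002, -0.0]
wrist_force: [-0.1, -0.6, -1.1]
finger_gap: 56.3
```

Call:
arm_command(steps=[[0.4,[0,0,0],0],[0.4,[0,0,0],0]])

```text
clock: 15.52
eef_pos: [608.7, 288.6, 80.4]
eef_rot: [-3.141, -0.001, -0.0]
wrist_force: [-0.3, 0.1, -1.2]
finger_gap: 56.2
```

Call:
arm_command(steps=[[0.4,[0,0,0.4],0],[0.4,[0,0,0.2],0],[0.4,[0,0,0.1],0],[0.4,[0,0,0],0],[0.4,[0,0,0],0]])

```text
clock: 15.93
eef_pos: [608.3, 288.6, 72.9]
eef_rot: [-3.141, -0.0, 0.0]
wrist_force: [-2.9, -0.5, 3.8]
finger_gap: 56.1
```

Contact at the expected height (TCP 72.9), so I'll open and rise.

Call:
arm_command(steps=[[0.75,[0,0,0],0],[0.75,[0,0,0],0],[0.75,[0,0,0],0],[0.75,[0,0,0],0],[0.75,[0,0,-1],0]])

```text
clock: 16.35
eef_pos: [607.4, 288.2, 80.7]
eef_rot: [3.14, 0.003, -0.0]
wrist_force: [0.3, -0.8, -0.5]
finger_gap: 70.4
```

Call:
arm_command(steps=[[0.75,[0,0,-2.5],0],[0.75,[0,0,-3],0],[0.75,[0,0,-3],0],[0.75,[0,2,-1],0],[0.75,[0,2,0],0]])

```text
clock: 16.77
eef_pos: [609.2, 249.1, 181.9]
eef_rot: [-3.14, -0.006, 0.002]
wrist_force: [1.6, 0.2, -0.5]
finger_gap: 70.7
```

```bash
python3 - <<'E'
from h import *
s=manip.read_state(); print(s['clock'],s['eef_pos'],s['eef_rot'],s['finger_gap'])
cam("wrist","w11"); cam("top","t11")
E
```

```text
16.7667 [609.16627629 249.13767808 181.91678137] [-3.13956847e+00 -5.72691653e-03  1.60973301e-03] 70.73299193503769
```

View pics/w11.png

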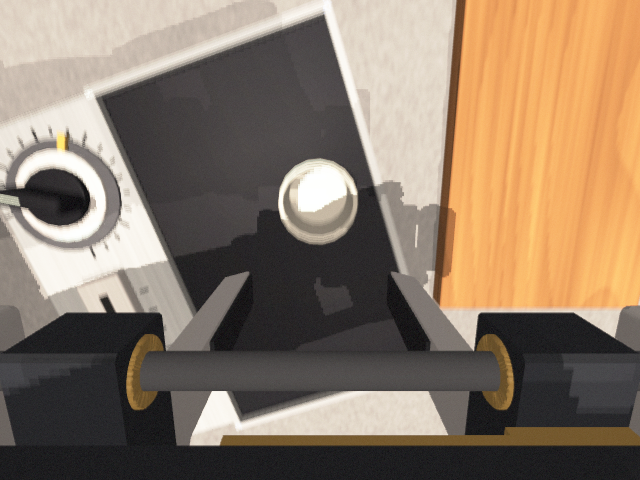

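View pics/t11.png

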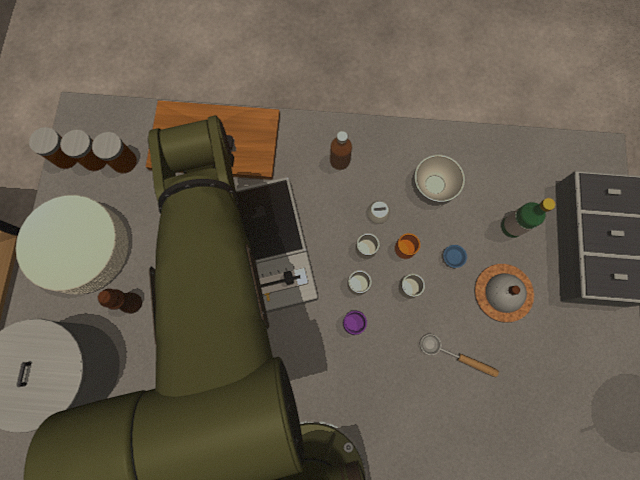

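Call:
arm_command(steps=[[0.8,[-0.9,3,0],0],[0.8,[-0.9,3,0],0],[0.8,[-0.9,3,0],0],[0.8,[-0.9,3,0],0],[0.8,[-0.9,3,0],0]])

```text
clock: 17.28
eef_pos: [562.7, 97.8, 177.7]
eef_rot: [-3.141, 0.0, 0.0]
wrist_force: [0.1, -0.4, 0.6]
finger_gap: 75.5
```

Call:
arm_command(steps=[[0.8,[-0.9,3,0],0],[0.8,[-0.9,3,0],0],[0.8,[-0.9,3,0],0],[0.8,[-0.9,3,0],0],[0.8,[-0.9,3,0],0]])

```text
clock: 17.7
eef_pos: [517.8, -52.3, 177.8]
eef_rot: [-3.141, -0.0, 0.0]
wrist_force: [0.1, 0.7, -0.4]
finger_gap: 75.1
```

Call:
arm_command(steps=[[0.8,[-1,3,0],0],[0.8,[-1,3,0],0],[0.8,[-1,3,0],0],[0.8,[-1,3,0],0],[0.8,[-1.3,3,0],0]])

```text
clock: 18.12
eef_pos: [465.1, -202.5, 177.8]
eef_rot: [3.142, -0.0, 0.0]
wrist_force: [0.9, -0.1, -0.2]
finger_gap: 75.4
```

Call:
arm_command(steps=[[0.8,[0,0.8,1],0],[0.8,[0,0,2],0],[0.8,[0,0,1],0],[0.8,[0,0,0],0]])

```text
clock: 18.45
eef_pos: [464.6, -208.5, 135.3]
eef_rot: [-3.14, 0.003, 0.0]
wrist_force: [-0.5, 1.0, -0.0]
finger_gap: 75.0
```

```bash
python3 - <<'E'
from h import *
s=manip.read_state(); print(s['clock'],s['eef_pos'],s['eef_rot'],s['finger_gap'])
cam("wrist","w12")
E
```

```text
18.45 [ 464.61451566 -208.46424962  135.27892949] [-3.13955580e+00  3.48437916e-03  2.49106263e-04] 75.0149216696741
```

View pics/w12.png

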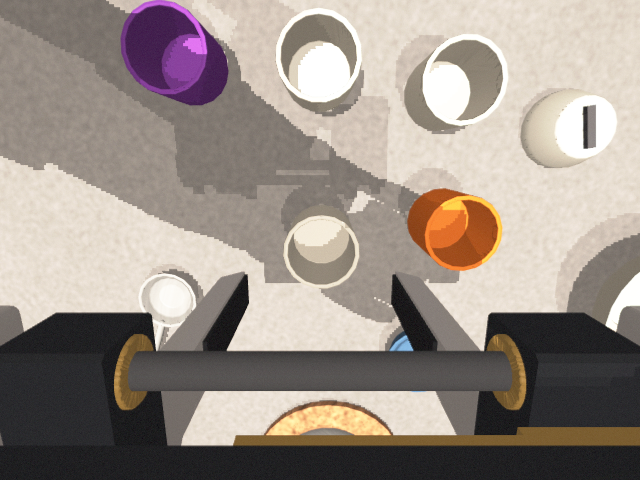

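```bash
python3 - <<'E'
from h import *
print(wrist_at_z(321,251,60).round(1),wrist_at_z(319,55,60).round(1),wrist_at_z(464,79,60).round(1),manip.read_state()['eef_pos'])
E
```

```text
[ 466.1 -208.1   60. ] [464.5 -77.9  60. ] [558.9 -92.   60. ] [ 465.20761582 -208.61631578  136.73461205]
```

Call:
arm_command(steps=[[0.8,[0,0,2],0],[0.8,[0,0,3],0],[0.8,[0,0,3],0],[0.8,[0,0,2],0],[0.8,[0,0,1],0]])

```text
clock: 18.92
eef_pos: [465.1, -208.5, 25.9]
eef_rot: [-3.141, 0.002, 0.001]
wrist_force: [-0.0, 0.2, -0.8]
finger_gap: 75.1
```

Call:
arm_command(steps=[[0.8,[0,0,0.5],0],[0.8,[0,0,0],0],[0.8,[0,0,0],0],[0.8,[0,0,0],0]])

```text
clock: 19.25
eef_pos: [466.1, -209.8, 23.9]
eef_rot: [3.141, -0.002, 0.0]
wrist_force: [-0.1, 0.2, 1.2]
finger_gap: 75.6
```

Call:
arm_command(steps=[[0.4,[0,0,0],0],[0.4,[0,0,0],0],[0.4,[0,0,0],0],[0.4,[0,0,0],0],[0.4,[0,0,0],0]])

```text
clock: 19.67
eef_pos: [465.4, -209.6, 22.9]
eef_rot: [3.141, -0.0, 0.0]
wrist_force: [-1.2, 2.2, 6.5]
finger_gap: 56.8
```

Call:
arm_command(steps=[[0.4,[0,0,-0.5],0],[0.4,[0,0,-2],0],[0.4,[0,0,-3],0],[0.4,[0,0,-3],0],[0.4,[0,0,-3],0]])

```text
clock: 20.08
eef_pos: [464.9, -209.3, 138.8]
eef_rot: [-3.141, 0.001, -0.0]
wrist_force: [1.1, -0.0, -1.0]
finger_gap: 56.3
```

Call:
arm_command(steps=[[0.4,[0,0,-2.5],0],[0.4,[0,-1.5,-1.5],0],[0.4,[0.2,-3,0],0],[0.4,[0.2,-3,0],0],[0.4,[0.2,-3,0],0]])

```text
clock: 20.5
eef_pos: [471.0, -103.4, 177.8]
eef_rot: [3.142, -0.0, -0.001]
wrist_force: [-0.5, 0.5, -1.4]
finger_gap: 56.7
```

Call:
arm_command(steps=[[0.4,[0.2,-3,0],0],[0.4,[0.2,-3,0],0],[0.4,[0.2,-3,0],0],[0.4,[0.2,-3,0],0],[0.4,[0.2,-3,0],0]])

```text
clock: 20.92
eef_pos: [480.9, 47.0, 177.6]
eef_rot: [3.142, 0.0, -0.0]
wrist_force: [-0.5, 0.0, -0.7]
finger_gap: 56.6
```

Call:
arm_command(steps=[[0.4,[0.2,-3,0],0],[0.4,[0.2,-3,0],0],[0.4,[0.2,-3,0],0],[0.4,[0.2,-3,0],0],[0.4,[0.2,-3,0],0]])

```text
clock: 21.33
eef_pos: [490.9, 197.0, 177.5]
eef_rot: [3.141, 0.0, 0.0]
wrist_force: [1.2, -0.5, -1.3]
finger_gap: 56.5
```

Call:
arm_command(steps=[[0.4,[0.2,-3,0],0],[0.4,[0.2,-3,0],0],[0.4,[0.2,-3,0],0],[0.4,[0.2,-2.5,0],0],[0.4,[0,-1.5,0],0]])

```text
clock: 21.75
eef_pos: [498.8, 327.8, 177.2]
eef_rot: [3.142, 0.001, 0.001]
wrist_force: [0.4, -1.1, -1.7]
finger_gap: 57.1
```

Call:
arm_command(steps=[[0.4,[0.1,0.1,1.5],0],[0.4,[0,0,3],0],[0.4,[0,0,2.5],0],[0.4,[0,0,1.5],0],[0.4,[0,0,1],0]])

```text
clock: 22.17
eef_pos: [499.4, 324.1, 80.4]
eef_rot: [3.14, 0.003, 0.0]
wrist_force: [0.1, 1.1, -2.0]
finger_gap: 56.5
```

```bash
python3 - <<'E'
from h import *
s=manip.read_state(); print(s['clock'],s['eef_pos'],s['eef_rot'],s['finger_gap'])
cam("wrist","w13")
E
```

```text
22.1667 [499.42698223 324.08157095  80.36956642] [3.14010305e+00 2.60700264e-03 3.44497936e-05] 56.51885450287469
```

View pics/w13.png

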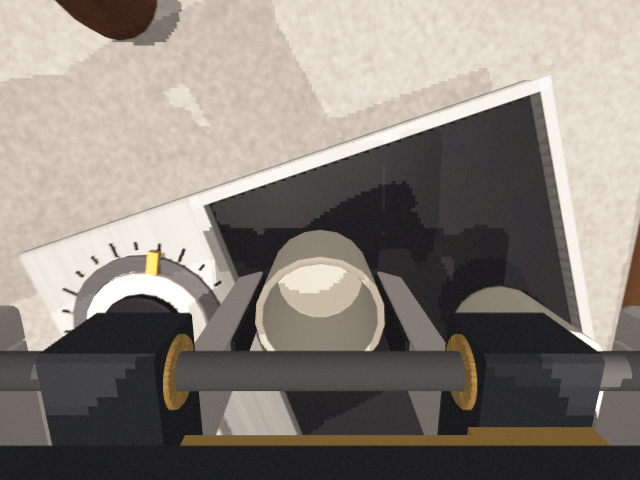

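Call:
arm_command(steps=[[0.4,[0,0,0.2],0],[0.4,[0,0,0.2],0],[0.4,[0,0,0.2],0],[0.4,[0,0,0.1],0],[0.4,[0,0,0],0]])

```text
clock: 22.63
eef_pos: [500.4, 324.6, 75.8]
eef_rot: [-3.141, -0.001, 0.0]
wrist_force: [0.5, 0.4, -1.5]
finger_gap: 56.4
```

Call:
arm_command(steps=[[0.4,[0,0,0],0],[0.4,[0,0,0],0]])

```text
clock: 22.8
eef_pos: [500.4, 324.6, 75.8]
eef_rot: [-3.141, -0.0, 0.0]
wrist_force: [-0.5, -0.5, -1.1]
finger_gap: 56.6
```

Call:
arm_command(steps=[[0.4,[0,0,0.2],0],[0.4,[0,0,0.1],0],[0.4,[0,0,0],0],[0.4,[0,0,0],0]])

```text
clock: 23.13
eef_pos: [500.4, 324.6, 72.9]
eef_rot: [-3.141, -0.0, -0.0]
wrist_force: [-2.4, -1.7, 6.1]
finger_gap: 56.4
```

Call:
arm_command(steps=[[0.75,[0,0,0],0],[0.75,[0,0,0],0],[0.75,[0,0,0],0],[0.75,[0,0,0],0],[0.75,[0,0,-1],0]])

```text
clock: 23.55
eef_pos: [499.5, 324.1, 80.9]
eef_rot: [3.14, 0.003, -0.0]
wrist_force: [0.0, -0.7, -0.5]
finger_gap: 70.5
```

Call:
arm_command(steps=[[0.75,[0,0,-3],0],[0.75,[0,0,-3],0],[0.75,[0,0,-3],0],[0.75,[-0.1,1.5,-0.5],0],[0.75,[-0.2,3,0],0]])

```text
clock: 23.97
eef_pos: [497.8, 280.9, 180.2]
eef_rot: [-3.139, -0.004, 0.002]
wrist_force: [-0.4, -0.6, -0.1]
finger_gap: 70.4
```

Call:
arm_command(steps=[[0.75,[-0.3,3,0],0],[0.75,[-0.3,3,0],0],[0.75,[-0.3,3,0],0],[0.75,[-0.3,3,0],0],[0.75,[-0.3,3,0],0]])

```text
clock: 24.38
eef_pos: [481.7, 127.9, 177.7]
eef_rot: [-3.142, -0.0, 0.0]
wrist_force: [1.2, 0.3, -0.2]
finger_gap: 70.6
```

Call:
arm_command(steps=[[0.8,[-0.3,3,0],0],[0.8,[-0.3,3,0],0],[0.8,[-0.3,3,0],0],[0.8,[-0.3,3,0],0],[0.8,[-0.3,3,0],0]])

```text
clock: 24.8
eef_pos: [466.6, -22.1, 177.8]
eef_rot: [3.142, -0.0, 0.0]
wrist_force: [0.5, 0.1, 0.3]
finger_gap: 75.1
```

Call:
arm_command(steps=[[0.8,[-0.3,3,0],0],[0.8,[-0.1,2,0],0],[0.8,[0,0.8,1],0],[0.8,[0,0,2],0],[0.8,[0,0,1],0]])

```text
clock: 25.22
eef_pos: [462.4, -78.5, 135.5]
eef_rot: [-3.141, 0.002, -0.001]
wrist_force: [-0.5, 0.5, 0.2]
finger_gap: 75.5
```

Call:
arm_command(steps=[[0.8,[0,0,0],0],[0.8,[0,0,0],0]])

```text
clock: 25.38
eef_pos: [463.1, -77.9, 137.2]
eef_rot: [-3.141, 0.001, 0.001]
wrist_force: [0.6, -0.2, 0.3]
finger_gap: 75.2
```

```bash
python3 - <<'E'
from h import *
s=manip.read_state(); print(s['clock'],s['eef_pos'],s['eef_rot'],s['finger_gap'])
cam("wrist","w14")
E
```

```text
25.3833 [463.09334374 -77.87672194 137.20062402] [-3.14127551e+00  1.17592215e-03  7.59592184e-04] 75.2394038194685
```

View pics/w14.png

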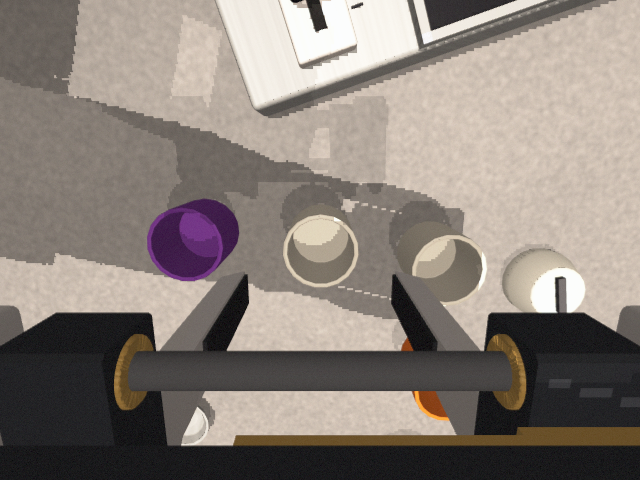

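Call:
arm_command(steps=[[0.8,[0.1,0,2],0],[0.8,[0,0,3],0],[0.8,[0,0,3],0],[0.8,[0,0,2],0],[0.8,[0,0,1],0]])

```text
clock: 25.85
eef_pos: [463.7, -77.9, 25.9]
eef_rot: [-3.141, 0.002, 0.001]
wrist_force: [1.1, 0.8, -0.1]
finger_gap: 74.8
```

Call:
arm_command(steps=[[0.8,[0,0,0.5],0],[0.8,[0,0,0],0],[0.8,[0,0,0],0],[0.8,[0,0,0],0]])

```text
clock: 26.18
eef_pos: [465.1, -78.6, 23.8]
eef_rot: [3.141, -0.002, 0.0]
wrist_force: [0.2, -0.0, -0.5]
finger_gap: 75.1
```

Call:
arm_command(steps=[[0.4,[0,0,0],0],[0.4,[0,0,0],0],[0.4,[0,0,0],0],[0.4,[0,0,0],0],[0.4,[0,0,0],0]])

```text
clock: 26.6
eef_pos: [464.4, -78.5, 22.8]
eef_rot: [3.141, -0.0, -0.0]
wrist_force: [-2.0, 0.8, 6.6]
finger_gap: 56.0
```

Call:
arm_command(steps=[[0.4,[0,0,-0.5],0],[0.4,[0,0,-2],0],[0.4,[0,0,-3],0],[0.4,[0,0,-3],0],[0.4,[0,0,-3],0]])

```text
clock: 27.02
eef_pos: [463.8, -78.4, 138.9]
eef_rot: [-3.141, 0.001, -0.0]
wrist_force: [0.3, 0.1, -1.8]
finger_gap: 55.8
```

Call:
arm_command(steps=[[0.4,[0,0,-2.5],0],[0.4,[0.8,-1.2,-1.5],0],[0.4,[1.8,-2.4,0],0],[0.4,[1.8,-2.4,0],0],[0.4,[1.8,-2.4,0],0]])

```text
clock: 27.43
eef_pos: [526.8, 6.5, 178.0]
eef_rot: [3.142, -0.001, -0.001]
wrist_force: [-1.0, -0.9, -1.2]
finger_gap: 55.4
```

Call:
arm_command(steps=[[0.4,[1.9,-2.4,0],0],[0.4,[1.9,-2.4,0],0],[0.4,[1.9,-2.4,0],0],[0.4,[1.9,-2.4,0],0],[0.4,[1.9,-2.4,0],0]])

```text
clock: 27.85
eef_pos: [621.8, 126.9, 177.4]
eef_rot: [3.141, 0.001, 0.0]
wrist_force: [0.7, -0.8, -0.6]
finger_gap: 55.2
```

Call:
arm_command(steps=[[0.4,[1.9,-2.4,0],0],[0.4,[1.0,-1.1,0],0],[0.4,[0,0,0],0],[0.4,[0,0,1],0],[0.4,[0,0,2],0]])

```text
clock: 28.27
eef_pos: [650.8, 160.2, 148.8]
eef_rot: [-3.141, -0.003, -0.0]
wrist_force: [0.2, -0.0, -1.0]
finger_gap: 55.8
```

```bash
python3 - <<'E'
from h import *
s=manip.read_state(); print(s['clock'],s['eef_pos'],s['eef_rot'],s['finger_gap'])
cam("wrist","w15")
E
```

```text
28.2667 [650.75342591 160.17088999 148.80896654] [-3.14108679e+00 -3.34535142e-03 -1.43661404e-04] 55.849789805633854
```

View pics/w15.png

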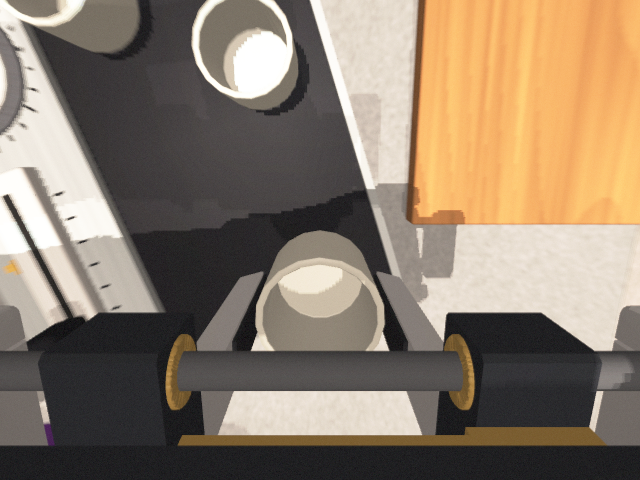

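Call:
arm_command(steps=[[0.4,[0,0,2.5],0],[0.4,[0,0,2.0],0],[0.4,[0,0,1.2],0],[0.4,[0,0,0.6],0],[0.4,[0,0,0.3],0]])

```text
clock: 28.73
eef_pos: [650.0, 160.1, 81.0]
eef_rot: [3.141, 0.001, -0.0]
wrist_force: [-0.3, -0.5, -0.4]
finger_gap: 55.4
```

Call:
arm_command(steps=[[0.4,[0,0,0],0],[0.4,[0,0,0],0],[0.4,[0,0,0],0]])

```text
clock: 28.98
eef_pos: [650.7, 160.6, 82.6]
eef_rot: [-3.141, -0.002, -0.0]
wrist_force: [-0.1, -0.1, -0.6]
finger_gap: 55.4
```

Call:
arm_command(steps=[[0.4,[0,0,0.4],0],[0.4,[0,0,0.3],0],[0.4,[0,0,0.2],0],[0.4,[0,0,0],0],[0.4,[0,0,0],0]])

```text
clock: 29.4
eef_pos: [650.3, 160.6, 72.8]
eef_rot: [-3.142, -0.0, 0.0]
wrist_force: [-2.4, 0.1, 3.2]
finger_gap: 55.5
```

Call:
arm_command(steps=[[0.75,[0,0,0],0],[0.75,[0,0,0],0],[0.75,[0,0,0],0],[0.75,[0,0,0],0],[0.75,[0,0,-1],0]])

```text
clock: 29.82
eef_pos: [649.4, 160.3, 80.7]
eef_rot: [3.141, 0.003, -0.0]
wrist_force: [-0.9, -0.5, 0.3]
finger_gap: 70.7
```

Call:
arm_command(steps=[[0.75,[0,0,-3],0],[0.75,[0,0,-3],0],[0.75,[0,0,-3],0],[0.75,[-0.4,1.4,-0.5],0],[0.75,[-1,3,0],0]])

```text
clock: 30.23
eef_pos: [637.2, 118.2, 180.4]
eef_rot: [-3.141, -0.005, 0.003]
wrist_force: [-0.1, -1.4, -0.0]
finger_gap: 70.6
```

Call:
arm_command(steps=[[0.8,[-1.2,3,0],0],[0.8,[-1.2,3,0],0],[0.8,[-1.2,3,0],0],[0.8,[-1.2,3,0],0],[0.8,[-1.2,3,0],0]])

```text
clock: 30.65
eef_pos: [575.3, -35.0, 177.8]
eef_rot: [3.141, -0.0, -0.0]
wrist_force: [0.6, 0.1, 0.9]
finger_gap: 75.2
```

Call:
arm_command(steps=[[0.8,[-1.2,3,0],0],[0.8,[-0.6,2,1],0],[0.8,[0,1,2],0],[0.8,[0,0,1],0],[0.8,[0,0,0],0]])

```text
clock: 31.07
eef_pos: [557.1, -93.5, 135.4]
eef_rot: [-3.141, 0.004, -0.001]
wrist_force: [-0.8, -0.5, -0.5]
finger_gap: 75.7
```

Call:
arm_command(steps=[[0.8,[0,0,0],0],[0.8,[0,0,0],0]])

```text
clock: 31.23
eef_pos: [558.8, -92.7, 138.3]
eef_rot: [3.141, -0.001, 0.001]
wrist_force: [0.1, 0.3, -0.1]
finger_gap: 75.3
```

```bash
python3 - <<'E'
from h import *
s=manip.read_state(); print(s['clock'],s['eef_pos'],s['eef_rot'],s['finger_gap'])
cam("wrist","w16"); cam("top","t16")
E
```

```text
31.2333 [558.7747631  -92.66731764 138.33361771] [ 3.14145023e+00 -9.18628417e-04  1.11593564e-03] 75.27093594318407
```

View pics/w16.png

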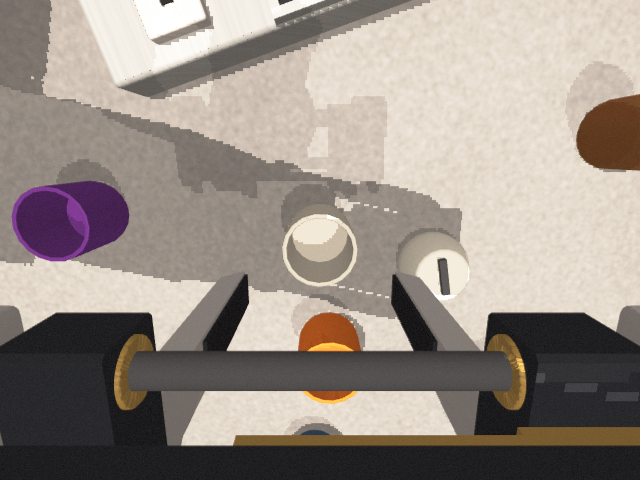

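View pics/t16.png

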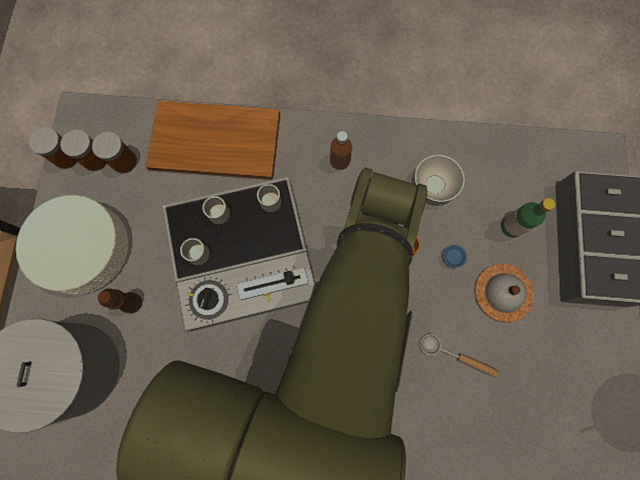

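Call:
arm_command(steps=[[0.8,[0,0,2],0],[0.8,[0,0,3],0],[0.8,[0,0,3],0],[0.8,[0,0,2],0],[0.8,[0,0,1],0]])

```text
clock: 31.75
eef_pos: [557.5, -92.8, 25.3]
eef_rot: [-3.141, 0.003, 0.001]
wrist_force: [0.2, -0.4, 0.6]
finger_gap: 75.5
```

Call:
arm_command(steps=[[0.8,[0,0,0.5],0],[0.8,[0,0,0],0],[0.8,[0,0,0],0],[0.8,[0,0,0],0]])

```text
clock: 32.08
eef_pos: [559.1, -93.6, 23.9]
eef_rot: [3.141, -0.002, 0.0]
wrist_force: [-0.3, -0.1, -0.7]
finger_gap: 74.9
```

Call:
arm_command(steps=[[0.4,[0,0,0],0],[0.4,[0,0,0],0],[0.4,[0,0,0],0],[0.4,[0,0,0],0],[0.4,[0,0,0],0]])

```text
clock: 32.5
eef_pos: [558.5, -93.5, 22.9]
eef_rot: [3.141, -0.001, 0.0]
wrist_force: [-1.3, -0.6, 5.0]
finger_gap: 56.3
```

Call:
arm_command(steps=[[0.4,[0,0,-0.5],0],[0.4,[0,0,-2],0],[0.4,[0,0,-3],0],[0.4,[0,0,-3],0],[0.4,[0,0,-3],0]])

```text
clock: 32.92
eef_pos: [557.8, -93.4, 138.8]
eef_rot: [-3.141, 0.001, -0.0]
wrist_force: [0.3, 0.4, -1.0]
finger_gap: 56.9
```

Call:
arm_command(steps=[[0.4,[0,0,-2.5],0],[0.4,[0,-1.2,-1.5],0],[0.4,[-0.1,-3,0],0],[0.4,[-0.1,-3,0],0],[0.4,[-0.1,-3,0],0]])

```text
clock: 33.33
eef_pos: [554.9, 9.5, 177.8]
eef_rot: [-3.142, -0.0, -0.001]
wrist_force: [-0.2, 0.4, -1.2]
finger_gap: 56.6
```

Call:
arm_command(steps=[[0.4,[-0.1,-3,0],0],[0.4,[-0.2,-3,0],0],[0.4,[-0.2,-3,0],0],[0.4,[-0.2,-3,0],0],[0.4,[-0.2,-3,0],0]])

```text
clock: 33.75
eef_pos: [545.8, 160.0, 177.6]
eef_rot: [3.141, 0.0, -0.0]
wrist_force: [1.3, -0.1, -1.3]
finger_gap: 56.7
```

Call:
arm_command(steps=[[0.4,[-0.2,-2.5,0],0],[0.4,[-0.1,-1,0],0],[0.4,[0,0,0],0],[0.4,[0,0,1],0],[0.4,[0,0,2],0]])

```text
clock: 34.17
eef_pos: [544.4, 192.5, 148.6]
eef_rot: [-3.141, -0.004, -0.001]
wrist_force: [1.3, 0.5, -1.0]
finger_gap: 56.2
```

Call:
arm_command(steps=[[0.4,[0,0,2.5],0],[0.4,[0,0,2.0],0],[0.4,[0,0,1.0],0],[0.4,[0,0,0.5],0],[0.4,[0,0,0],0]])

```text
clock: 34.58
eef_pos: [543.2, 192.6, 86.7]
eef_rot: [3.141, 0.001, -0.001]
wrist_force: [-0.7, -0.0, -1.6]
finger_gap: 56.4
```

```bash
python3 - <<'E'
from h import *
s=manip.read_state(); print(s['clock'],s['eef_pos'],s['eef_rot'],s['finger_gap'])
cam("wrist","w17")
E
```

```text
34.5833 [543.2210637  192.61346462  86.73349964] [ 3.14118708e+00  1.14068403e-03 -9.62327630e-04] 56.35201513594708
```

View pics/w17.png

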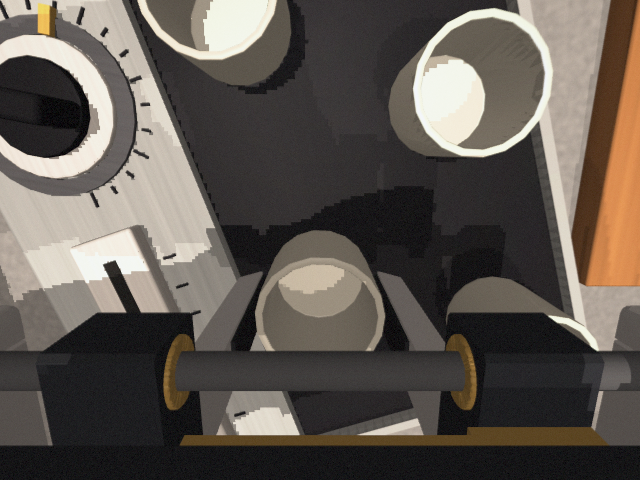

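Call:
arm_command(steps=[[0.4,[0,0,0.5],0],[0.4,[0,0,0.3],0],[0.4,[0,0,0.1],0],[0.4,[0,0,0],0],[0.4,[0,0,0],0]])

```text
clock: 35.05
eef_pos: [543.4, 193.6, 78.7]
eef_rot: [-3.142, -0.0, 0.0]
wrist_force: [-0.4, 0.4, -1.4]
finger_gap: 56.1
```

Call:
arm_command(steps=[[0.4,[0,0,0.2],0],[0.4,[0,0,0.1],0],[0.4,[0,0,0],0],[0.4,[0,0,0],0]])

```text
clock: 35.38
eef_pos: [543.2, 193.5, 75.4]
eef_rot: [3.142, 0.0, -0.0]
wrist_force: [-0.2, 0.4, -1.7]
finger_gap: 56.5
```

Call:
arm_command(steps=[[0.4,[0,0,0.2],0],[0.4,[0,0,0.1],0],[0.4,[0,0,0],0],[0.4,[0,0,0],0]])

```text
clock: 35.72
eef_pos: [543.4, 193.6, 72.9]
eef_rot: [-3.141, -0.0, 0.0]
wrist_force: [-3.0, -1.2, 4.9]
finger_gap: 56.2
```

Call:
arm_command(steps=[[0.75,[0,0,0],0],[0.75,[0,0,0],0],[0.75,[0,0,0],0],[0.75,[0,0,0],0],[0.75,[0,0,-1],0]])

```text
clock: 36.13
eef_pos: [542.4, 193.3, 81.0]
eef_rot: [3.141, 0.003, -0.0]
wrist_force: [-0.5, 0.2, -1.1]
finger_gap: 70.6
```

Call:
arm_command(steps=[[0.75,[0,0,-3],0],[0.75,[0,0,-3],0],[0.75,[0,0,-3],0],[0.75,[0,0,-0.5],0],[0.75,[0,0,0],0]])

```text
clock: 36.55
eef_pos: [544.1, 193.8, 180.2]
eef_rot: [-3.14, -0.004, 0.0]
wrist_force: [-0.1, 1.1, 0.4]
finger_gap: 70.6
```

Call:
arm_command(steps=[[0.75,[-3,-0.4,0],0],[0.75,[-3,-0.4,0],0],[0.75,[-3,-0.4,0],0],[0.75,[-3,-0.4,0],0],[0.75,[-3,-0.4,0],0]])

```text
clock: 36.97
eef_pos: [391.3, 213.2, 176.1]
eef_rot: [3.141, 0.002, -0.0]
wrist_force: [0.8, 0.8, 0.5]
finger_gap: 70.9
```

Call:
arm_command(steps=[[0.75,[0,0,0],0],[0.75,[0,0,0],0],[0.75,[0,0,0],0],[0.75,[0,0,0],0],[0.75,[0,0,0],0]])

```text
clock: 37.38
eef_pos: [393.8, 213.3, 177.0]
eef_rot: [3.141, 0.001, -0.001]
wrist_force: [-0.3, 0.6, -0.3]
finger_gap: 70.4
```

```bash
python3 - <<'E'
from h import *
s=manip.read_state(); print(s['clock'],s['eef_pos'],s['eef_rot'],s['finger_gap'])
cam("wrist","w18"); cam("top","t18")
crop("w18",220,60,420,210,"cw18"); crop("t18",140,160,340,310,"ct18")
E
```

```text
37.3833 [393.82639998 213.31151992 177.01467979] [ 3.14125689e+00  6.83694379e-04 -7.40707487e-04] 70.38422598904926
```

View pics/w18.png

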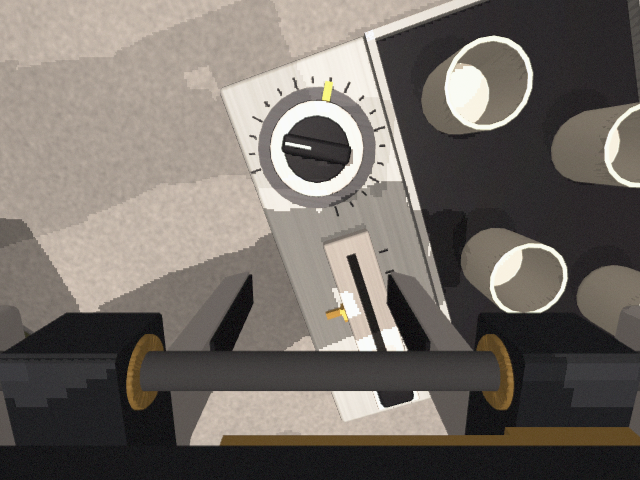

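View pics/cw18.png

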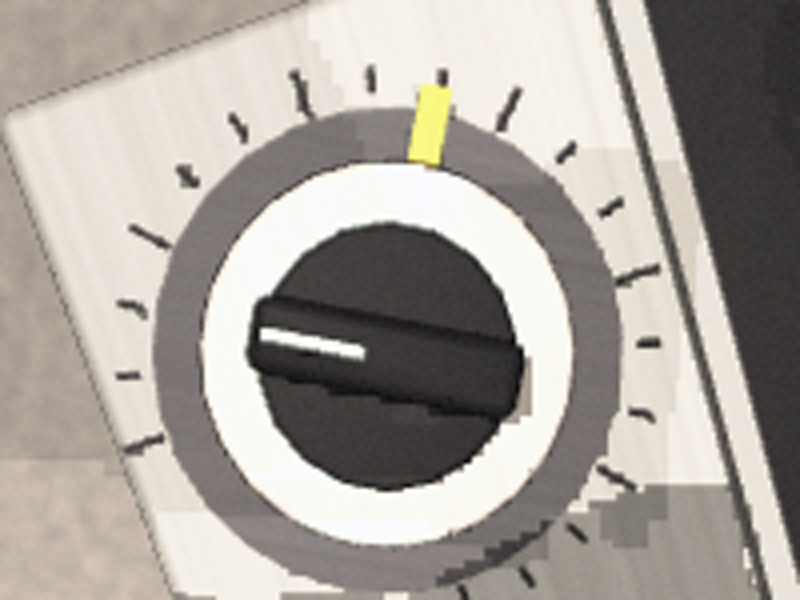

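View pics/t18.png

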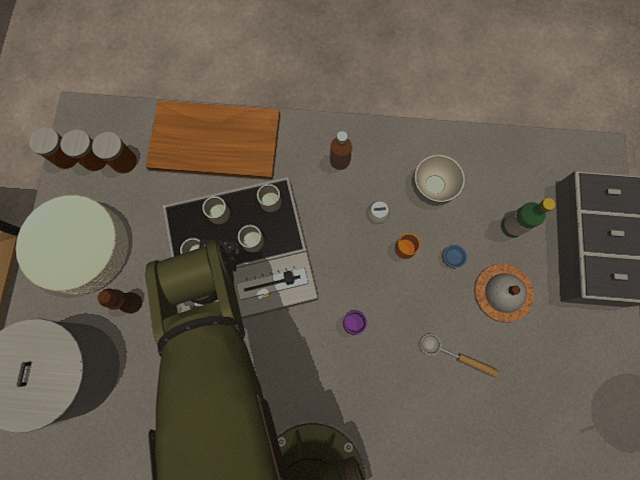

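```bash
python3 - <<'E'
from h import *
d=np.load("pics/w18.npy"); s=manip.read_state(); print(s['eef_pos'])
c=manip.calibration("wrist");T=c['tool_from_camera'];R=Ro.from_euler('xyz',s['eef_rot']).as_matrix()
def P(u,v):
    dd=np.median(d[v-1:v+2,u-1:u+2]); p=np.array([(u-c['cx'])/c['fx']*dd,(v-c['cy'])/c['fy']*dd,dd]); return s['eef_pos']+R@(T[:3,:3]@p+T[:3,3])
for n,uv in dict(bar=(330,152),bar2=(300,146),disc=(318,125),disc2=(317,170),ring=(290,190),panel=(270,110),tab=(327,91),clipT=(336,313)).items(): print(n,P(*uv).round(1))
f=lambda x,y:(220+(x+.5)/4-.5,60+(y+.5)/4-.5)
zb=np.mean([P(330,152)[2],P(300,146)[2]])
rc=wrist_at_z(*f(388,350),50,s); tab=wrist_at_z(*f(430,124),50,s)
a=wrist_at_z(*f(262,335),zb,s);b=wrist_at_z(*f(362,353),zb,s)
e1=wrist_at_z(*f(253,334),zb,s);e2=wrist_at_z(*f(518,380),zb,s)
print("zb",zb,"ring",rc.round(1),"tab",tab.round(1),np.hypot(*(tab-rc)[:2]))
ang=lambda v:np.arctan2(v[1],v[0])
print("tab ang",ang(tab-rc),"ptr",ang(a-b),"bar",ang(e1-e2),"bar ctr",(e1+e2)/2)
# station yaw from lip/panel joint and left panel edge
for p,q in [((5,115),(172,595)),((603,0),(768,595)),((650,0),(800,540))]:
    A=wrist_at_z(*f(*p),48,s);B=wrist_at_z(*f(*q),48,s);v=A-B;print("edge ey yaw",ang(v)-np.pi/2)
E
```

```text
[393.6597363  213.3388778  177.10166176]
bar [400.9 283.6  90.4]
bar2 [379.8 287.7  91.7]
disc [392.3 304.   61.1]
disc2 [391.5 269.8  61.1]
ring [368.8 252.9  49.9]
panel [354.1 316.2  49.7]
tab [399.3 329.6  54.2]
clipT [408.4 142.8  52.1]
zb 91.04320736098066 ring [391.2 287.6  50. ] tab [399.5 330.5  50. ] 43.71335726072171
tab ang 1.3794401125306082 ptr 2.9693138925994993 bar 2.975359630402861 bar ctr [391.13245423 285.71336234  91.04320736]
edge ey yaw 0.29949176815855383
edge ey yaw 0.32440379444702727
edge ey yaw 0.33176375173578276
```

Call:
arm_command(steps=[[0.5,[0,0,0],-0.12],[0.5,[0,0,0],-0.12],[0.5,[0,0,0],-0.12],[0.5,[0,0,0],-0.12],[0.5,[0,0,0],-0.12]])

```text
clock: 37.9
eef_pos: [393.5, 213.4, 177.3]
eef_rot: [-3.142, 0.0, 0.606]
wrist_force: [0.0, -0.1, 0.5]
finger_gap: 47.4
```

Call:
arm_command(steps=[[0.5,[0,0,0],-0.12],[0.5,[0,0,0],-0.12],[0.5,[0,0,0],-0.12],[0.5,[0,0,0],-0.12],[0.5,[0,0,0],-0.12]])

```text
clock: 38.32
eef_pos: [393.5, 213.4, 177.3]
eef_rot: [-3.141, 0.0, 1.206]
wrist_force: [0.2, -1.5, -0.1]
finger_gap: 46.9
```

Call:
arm_command(steps=[[0.5,[0,0,0],-0.12],[0.5,[0,0,0],-0.08],[0.5,[0,0,0],0],[0.5,[0,0,0],0]])

```text
clock: 38.65
eef_pos: [393.4, 213.5, 177.3]
eef_rot: [-3.141, 0.0, 1.397]
wrist_force: [-0.3, -0.2, 0.7]
finger_gap: 47.2
```

```bash
cat >> h.py <<'E'
def togo(x,y,z,yaw):
    s=manip.read_state(); R=Ro.from_euler('xyz',s['eef_rot']).as_matrix()
    print("clock",s['clock'],"pos",s['eef_pos'].round(1),"yaw",s['eef_rot'][2].round(3),"gap",s['finger_gap'].round(1),"F",s['wrist_force'].round(1))
    print("tool shift cm",(R.T@(np.array([x,y,z])-s['eef_pos'])/10).round(2),"turn",round(s['eef_rot'][2]-yaw,3))
E
python3 -c "
from h import *
togo(391.2,286.5,100,1.40)"
```

```text
Traceback (most recent call last):
  File "h.py", line 28, in togo
    print("clock",s['clock'],"pos",s['eef_pos'].round(1),"yaw",s['eef_rot'][2].round(3),"gap",s['finger_gap'].round(1),"F",s['wrist_force'].round(1))
                                                                                              ^^^^^^^^^^^^^^^^^^^^^
AttributeError: 'float' object has no attribute 'round'
```

```bash
sed -i "s/s\['finger_gap'\].round(1)/round(s['finger_gap'],1)/" h.py
python3 -c "
from h import *
togo(391.2,286.5,110,1.40)"
```

```text
clock 38.65 pos [393.4 213.5 177.3] yaw 1.397 gap 47.2 F [-0.3 -0.2  0.7]
tool shift cm [ 7.16 -1.48  6.73] turn -0.003
```

Call:
arm_command(steps=[[0.5,[2,-0.4,0],0],[0.5,[2,-0.4,0],0],[0.5,[2,-0.4,0],0],[0.5,[1.2,-0.3,2],0],[0.5,[0,0,2.5],0]])

```text
clock: 39.07
eef_pos: [391.4, 289.3, 133.1]
eef_rot: [3.139, -0.003, 1.398]
wrist_force: [0.4, 1.1, -0.5]
finger_gap: 46.9
```

Call:
arm_command(steps=[[0.5,[0,0,1.5],0],[0.5,[0,0,0.7],0],[0.5,[0,0,0],0],[0.5,[0,0,0],0],[0.5,[0,0,0],0]])

```text
clock: 39.48
eef_pos: [391.3, 287.2, 111.6]
eef_rot: [3.14, -0.001, 1.399]
wrist_force: [-1.1, -0.0, 0.3]
finger_gap: 47.2
```

```bash
python3 -c "
from h import *
togo(391.2,286.5,68,1.40)
cam('wrist','w19')"
```

```text
clock 39.4833 pos [391.3 287.2 111.6] yaw 1.399 gap 47.2 F [-1.1 -0.   0.3]
tool shift cm [-0.08 -0.01  4.36] turn -0.001
```

View pics/w19.png

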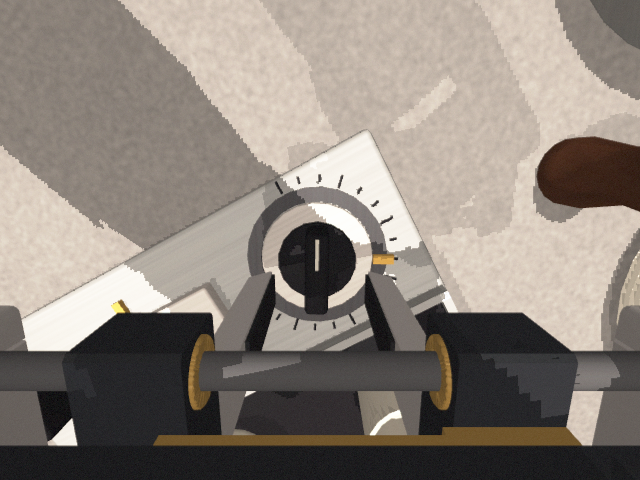

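Call:
arm_command(steps=[[0.5,[-0.2,0,1.5],0],[0.5,[0,0,1.5],0],[0.5,[0,0,0.9],0],[0.5,[0,0,0.4],0],[0.5,[0,0,0],0]])

```text
clock: 39.95
eef_pos: [390.3, 285.0, 67.2]
eef_rot: [-3.141, 0.0, 1.4]
wrist_force: [-0.2, 0.0, 0.5]
finger_gap: 46.8
```

Call:
arm_command(steps=[[0.5,[0,0,0],0],[0.5,[0,0,0],0],[0.35,[0,0,0],0],[0.35,[0,0,0],0],[0.35,[0,0,0],0]])

```text
clock: 40.37
eef_pos: [390.5, 285.2, 67.8]
eef_rot: [3.141, -0.0, 1.4]
wrist_force: [-0.0, -0.4, -0.1]
finger_gap: 33.4
```

```bash
python3 -c "
from h import *
togo(391.2,285.5,68,1.40)
cam('wrist','w20')"
```

```text
clock 40.3667 pos [390.5 285.2  67.8] yaw 1.4 gap 33.4 F [-0.  -0.4 -0.1]
tool shift cm [ 0.05  0.06 -0.02] turn 0.0
```

View pics/w20.png

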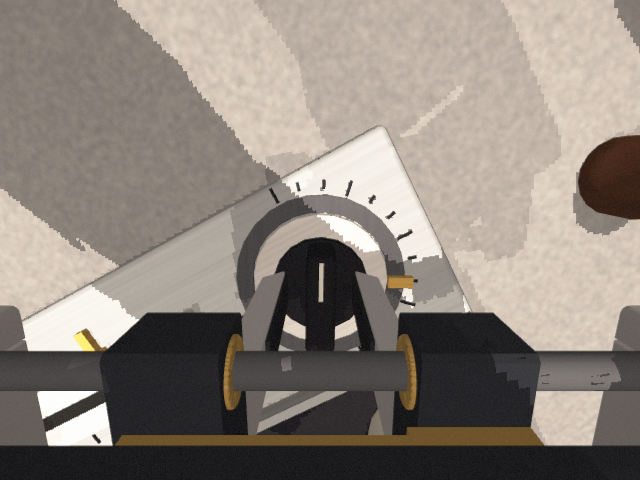

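Call:
arm_command(steps=[[0,[0,0,0],0],[0,[0,0,0],0],[0,[0,0,0],0],[0,[0,0,0],0],[0,[0,0,0],0]], force=15)

```text
clock: 40.83
eef_pos: [390.5, 285.4, 67.5]
eef_rot: [3.141, -0.001, 1.4]
wrist_force: [0.9, 4.4, -0.3]
finger_gap: 13.7
```

Call:
arm_command(steps=[[0,[0,0,0],0],[0,[0,0,0],0]])

```text
clock: 41.0
eef_pos: [390.4, 285.3, 67.5]
eef_rot: [3.141, -0.001, 1.4]
wrist_force: [-0.1, 4.6, -1.3]
finger_gap: 13.8
```

Call:
arm_command(steps=[[0,[0,0,0],0.08],[0,[0,0,0],0.12],[0,[0,0,0],0.12],[0,[0,0,0],0.12],[0,[0,0,0],0.12]])

```text
clock: 41.42
eef_pos: [390.6, 285.7, 67.5]
eef_rot: [-3.141, -0.001, 0.834]
wrist_force: [2.1, 9.7, -3.9]
finger_gap: 13.7
```

Call:
arm_command(steps=[[0,[0,0,0],0.12],[0,[0,0,0],0.12],[0,[0,0,0],0.12],[0,[0,0,0],0.12],[0,[0,0,0],0.12]])

```text
clock: 41.83
eef_pos: [391.0, 285.9, 67.5]
eef_rot: [-3.14, -0.002, 0.234]
wrist_force: [4.0, 10.3, -7.1]
finger_gap: 14.1
```

Call:
arm_command(steps=[[0,[0,0,0],0.12],[0,[0,0,0],0.12],[0,[0,0,0],0.12],[0,[0,0,0],0.07],[0,[0,0,0],0]])

```text
clock: 42.25
eef_pos: [391.3, 285.9, 67.6]
eef_rot: [-3.139, -0.002, -0.195]
wrist_force: [6.3, 10.2, -7.3]
finger_gap: 13.7
```

```bash
python3 -c "
from h import *
togo(391.2,285.5,68,-0.19)
cam('wrist','w21')
crop('w21',220,160,420,310,'cw21')"
```

```text
clock 42.25 pos [391.3 285.9  67.6] yaw -0.195 gap 13.7 F [ 6.3 10.2 -7.3]
tool shift cm [-0.    0.04 -0.04] turn -0.005
```

View pics/cw21.png

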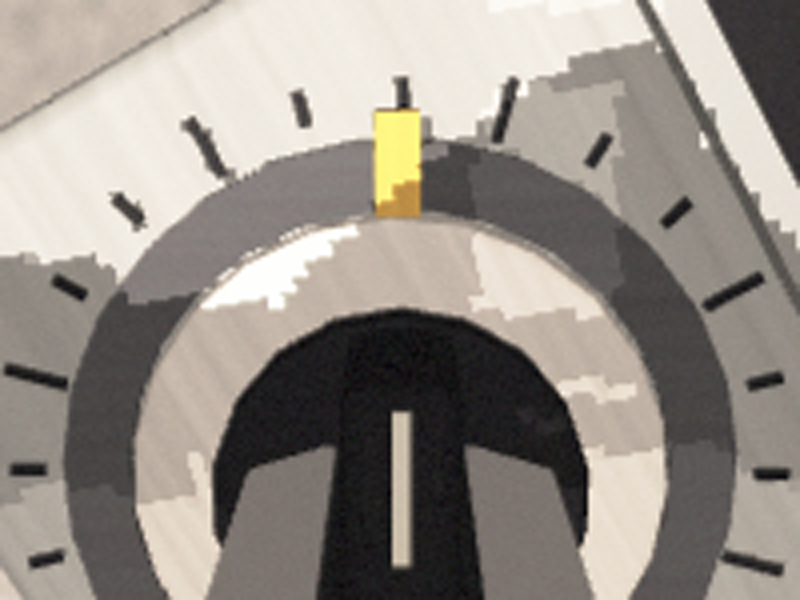

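Call:
arm_command(steps=[[0.5,[0,0,0],-0.01],[0.5,[0,0,0],0],[0.5,[0,0,0],0],[0.5,[0,0,0],0],[0.5,[0,0,0],0]])

```text
clock: 42.72
eef_pos: [390.3, 284.9, 67.4]
eef_rot: [3.141, 0.0, -0.18]
wrist_force: [-0.1, -0.2, -0.3]
finger_gap: 44.0
```

Call:
arm_command(steps=[[0.5,[0,0,-1],0],[0.5,[0,0,-3],0],[0.5,[0,1,-3],0],[0.5,[0,3,-3],0],[0.5,[0,2.5,0],0]])

```text
clock: 43.13
eef_pos: [380.2, 221.8, 172.4]
eef_rot: [-3.137, -0.006, -0.179]
wrist_force: [0.6, -0.1, 0.6]
finger_gap: 46.8
```

Call:
arm_command(steps=[[0.5,[0,0,0],0],[0.5,[0,0,0],0],[0.5,[0,0,0],0],[0.5,[0,0,0],0],[0.5,[0,0,0],0]])

```text
clock: 43.55
eef_pos: [378.8, 222.2, 166.6]
eef_rot: [3.141, 0.001, -0.179]
wrist_force: [0.7, 0.7, 0.1]
finger_gap: 47.1
```

```bash
python3 -c "
from h import *
togo(391.2,285.5,68,-0.19)
cam('wrist','w22')
crop('w22',220,60,420,210,'cw22')"
```

```text
clock 43.55 pos [378.8 222.2 166.6] yaw -0.179 gap 47.1 F [0.7 0.7 0.1]
tool shift cm [ 0.1  -6.46  9.85] turn 0.011
```

View pics/cw22.png

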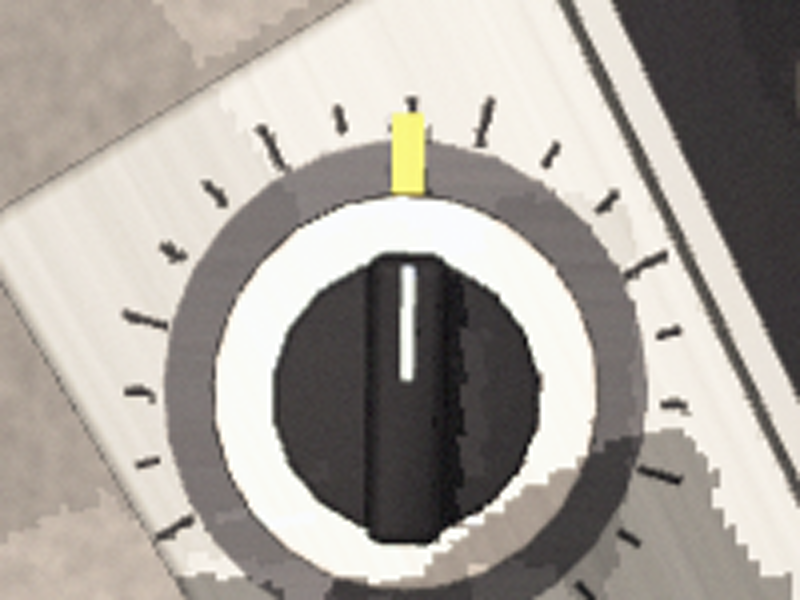

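View pics/w22.png

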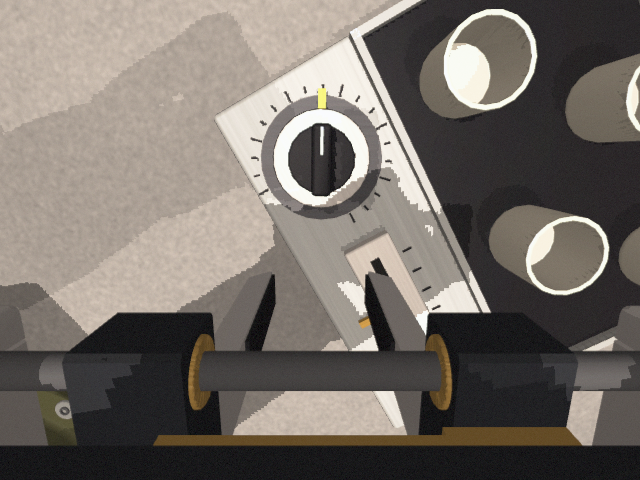

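Call:
arm_command(steps=[[0.5,[0,0,0],-0.12],[0.5,[0,0,0],-0.12],[0.5,[0,0,0],-0.12],[0.5,[0,0,0],-0.12],[0.5,[0,0,0],-0.02]])

```text
clock: 44.02
eef_pos: [378.8, 221.9, 166.6]
eef_rot: [3.141, 0.001, 0.326]
wrist_force: [0.3, -0.3, -0.8]
finger_gap: 46.9
```

```bash
python3 -c "
from h import *
togo(462,72,170,0.322)"
```

```text
clock 44.0167 pos [378.8 221.9 166.6] yaw 0.326 gap 46.9 F [ 0.3 -0.3 -0.8]
tool shift cm [ 3.08 16.87 -0.34] turn 0.004
```

Call:
arm_command(steps=[[0.6,[0.6,3.4,0],0],[0.6,[0.6,3.4,0],0],[0.6,[0.6,3.4,0],0],[0.6,[0.6,3.4,0],0],[0.6,[0.6,3.2,0],0]])

```text
clock: 44.43
eef_pos: [460.8, 70.1, 166.8]
eef_rot: [-3.142, 0.0, 0.317]
wrist_force: [0.2, 0.9, -0.0]
finger_gap: 56.5
```

Call:
arm_command(steps=[[0.6,[0,0,0],0],[0.6,[0,0,0],0],[0.6,[0,0,0],0],[0.6,[0,0,0],0],[0.6,[0,0,0],0]])

```text
clock: 44.85
eef_pos: [459.8, 72.6, 166.9]
eef_rot: [-3.142, 0.0, 0.321]
wrist_force: [0.9, -0.1, 0.2]
finger_gap: 56.5
```

```bash
python3 -c "
from h import *
togo(462,72,170,0.322)
s=manip.read_state(); np.savez('pics/s23.npz',**s)
cam('wrist','w23')
crop('w23',220,60,420,210,'cw23')"
```

```text
clock 44.85 pos [459.8  72.6 166.9] yaw 0.321 gap 56.5 F [ 0.9 -0.1  0.2]
tool shift cm [ 0.19  0.12 -0.31] turn -0.001
```

View pics/w23.png

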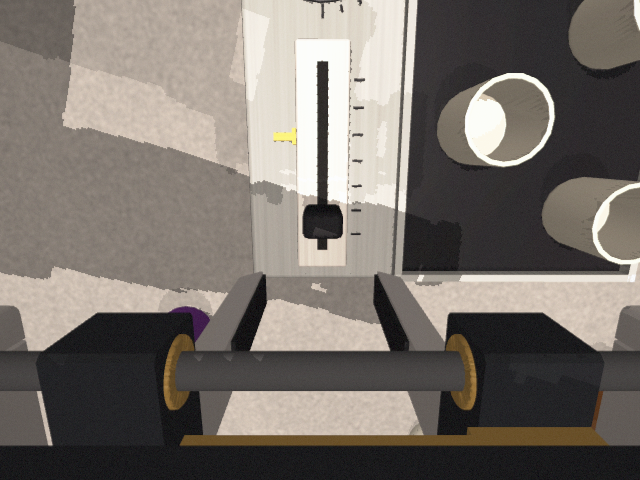

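View pics/cw23.png

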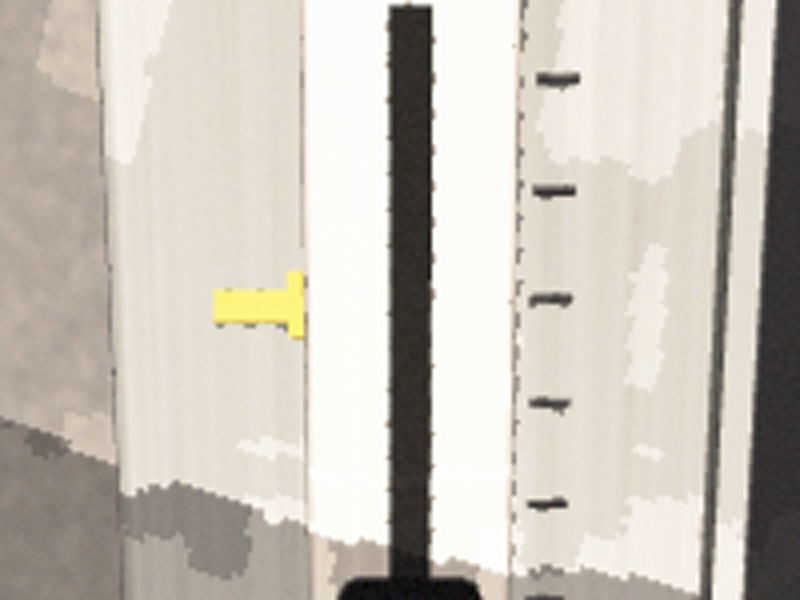

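```bash
python3 - <<'E'
from h import *
crop('w23',280,185,360,255,'cw23b')
d=np.load('pics/w23.npy'); print(d[195:250:3,322].round(0)); print(d[137,280:296:3].round(0), d[137,260])
E
```

```text
[283. 283. 283. 279. 263. 250. 247. 247. 248. 248. 248. 249. 248. 249.
 252. 292. 295. 293. 293.]
[281. 282. 282. 281. 273. 272.] 286.628
```

View pics/cw23b.png

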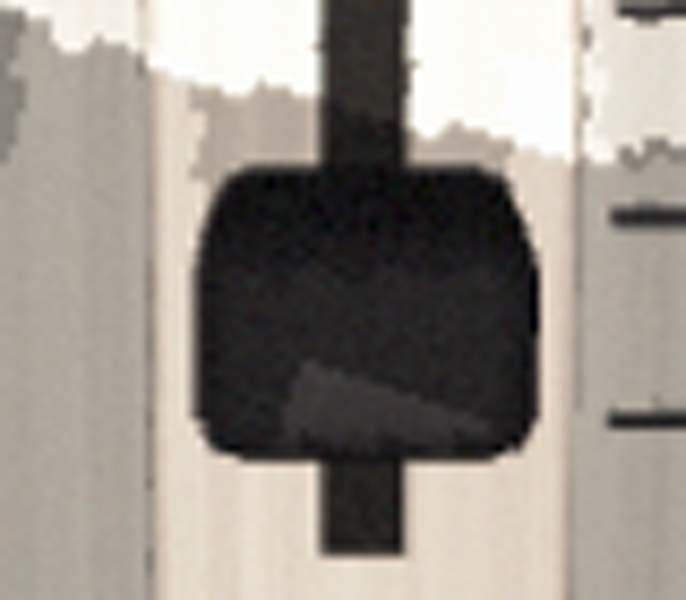

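```bash
python3 - <<'E'
from h import *
s={k:v for k,v in np.load('pics/s23.npz').items()}
th=0.322; ex=np.array([np.cos(th),np.sin(th)]);ey=np.array([-np.sin(th),np.cos(th)])
own=lambda p:np.array([p[:2]@ex,p[:2]@ey]).round(1)
d=np.load('pics/w23.npy');c=manip.calibration("wrist");T=c['tool_from_camera'];R=Ro.from_euler('xyz',s['eef_rot']).as_matrix()
def P(u,v):
    dd=np.median(d[v-1:v+2,u-1:u+2]); p=np.array([(u-c['cx'])/c['fx']*dd,(v-c['cy'])/c['fy']*dd,dd]); return s['eef_pos']+R@(T[:3,:3]@p+T[:3,3])
print('top pts',P(322,225),P(322,232)); z=P(322,228)[2]
# bar edges
near=wrist_at_z(280+(364+.5)/8.571-.5,185+(458)/8.571-.5,z,s); print('near edge',near,own(near))
L=wrist_at_z(280+195/8.571,185+340/8.571,z,s);Rr=wrist_at_z(280+540/8.571,185+340/8.571,z,s);print('L',own(L),'R',own(Rr))
cl=wrist_at_z(284,136.1,52,s);print('clip',cl,own(cl), own(wrist_at_z(294,136.1,62,s)))
tk=[wrist_at_z(322,60+v,62,s) for v in (2,)]
slot=[wrist_at_z(322,v,62,s) for v in (61.5,249)];print('slot ends',[own(p) for p in slot])
print('tcp own',own(s['eef_pos']))
E
```

```text
top pts [454.61235959  93.81690774 101.48483165] [456.16642777  89.17967831 101.4643061 ]
near edge [457.54685313  85.12842056 101.03195912] [461. -64.]
L [447.8 -54.7] R [475.3 -54.7]
clip [407.73059169 142.02642823  52.        ] [431.7   5.7] [440.2   5.2]
slot ends [array([461.1,  56.5]), array([461.2, -82.2])]
tcp own [459.2 -76.7]
```

```bash
python3 -c "
from h import *
togo(454.9,94.8,73,0.322)"
```

```text
clock 44.9 pos [459.9  72.5 167. ] yaw 0.321 gap 56.3 F [-0.2  0.3  0.6]
tool shift cm [ 0.23 -2.28  9.4 ] turn -0.001
```

Call:
arm_command(steps=[[0.6,[0.1,-1.1,0],0],[0.6,[0.1,-1.2,0],0],[0.6,[0,0,2],0],[0.6,[0,0,2.5],0],[0.6,[0,0,2],0]])

```text
clock: 45.32
eef_pos: [454.3, 95.3, 100.9]
eef_rot: [-3.142, -0.0, 0.321]
wrist_force: [-0.3, 0.6, 0.5]
finger_gap: 56.2
```

Call:
arm_command(steps=[[0.6,[0,0,1.5],0],[0.6,[0,0,1],0],[0.6,[0,0,0.4],0],[0.6,[0,0,0],0],[0.6,[0,0,0],0]])

```text
clock: 45.73
eef_pos: [455.1, 94.4, 73.6]
eef_rot: [3.141, -0.001, 0.32]
wrist_force: [-0.6, -0.1, 1.1]
finger_gap: 56.4
```

Call:
arm_command(steps=[[0.6,[0,0,0],0],[0.6,[0,0,0],0]])

```text
clock: 45.9
eef_pos: [455.3, 94.2, 73.7]
eef_rot: [3.141, -0.001, 0.32]
wrist_force: [0.2, -0.6, 0.2]
finger_gap: 56.5
```

```bash
python3 -c "
from h import *
togo(454.9,94.8,73,0.322)
cam('wrist','w24')"
```

```text
clock 45.9 pos [455.3  94.2  73.7] yaw 0.32 gap 56.5 F [ 0.2 -0.6  0.2]
tool shift cm [-0.01 -0.07  0.07] turn -0.002
```

View pics/w24.png

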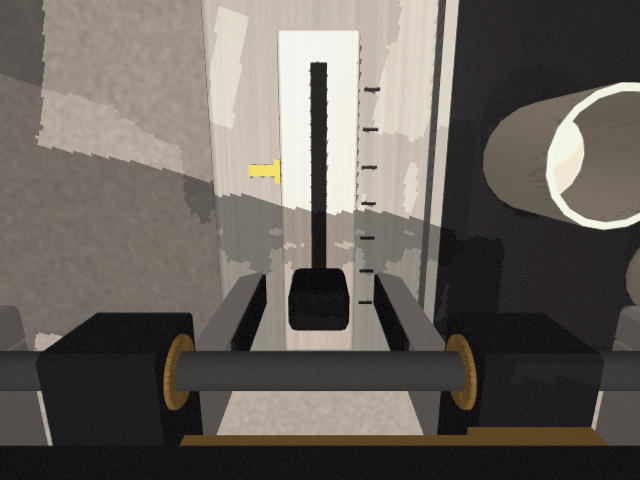

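Call:
arm_command(steps=[[0,[0,0,0],0],[0,[0,0,0],0],[0,[0,0,0],0],[0,[0,0,0],0],[0,[0,0,0],0]], force=15)

```text
clock: 46.37
eef_pos: [454.7, 94.0, 72.9]
eef_rot: [3.142, 0.0, 0.32]
wrist_force: [-2.2, 0.2, 4.9]
finger_gap: 28.0
```

Call:
arm_command(steps=[[0,[0,0,0],0],[0,[0,0,0],0]])

```text
clock: 46.53
eef_pos: [454.7, 94.0, 72.9]
eef_rot: [-3.142, 0.0, 0.32]
wrist_force: [-1.6, -1.4, 1.2]
finger_gap: 28.2
```

Call:
arm_command(steps=[[0,[0,-0.7,0],0],[0,[0,-1.3,0],0],[0,[0,-1.3,0],0],[0,[0,-1.3,0],0],[0,[0,-0.8,0],0]])

```text
clock: 46.95
eef_pos: [437.4, 146.4, 72.9]
eef_rot: [3.141, 0.0, 0.32]
wrist_force: [-1.4, -2.6, 2.6]
finger_gap: 28.1
```

Call:
arm_command(steps=[[0,[0,-0.5,0],0],[0,[0,0,0],0],[0,[0,0,0],0],[0,[0,0,0],0],[0,[0,0,0],0]])

```text
clock: 47.37
eef_pos: [436.2, 149.8, 72.9]
eef_rot: [-3.141, 0.0, 0.32]
wrist_force: [-4.6, 0.2, 4.2]
finger_gap: 27.9
```

```bash
python3 - <<'E'
from h import *
th=0.322; ey=np.array([-np.sin(th),np.cos(th)])
s=manip.read_state(); print(s['clock'],s['eef_pos'],s['eef_rot'][2],s['finger_gap'],s['wrist_force'],'own y',s['eef_pos'][:2]@ey, 'start', np.array([455.3,94.2])@ey)
cam('wrist','w25'); crop('w25',220,200,420,350,'cw25')
E
```

```text
47.3667 [436.24806221 149.78646108  72.89882136] 0.31957767454539554 27.872824123134475 [-4.64746253  0.21963059  4.16806543] own y 4.031112364872187 start -54.72770855279836
```

View pics/cw25.png

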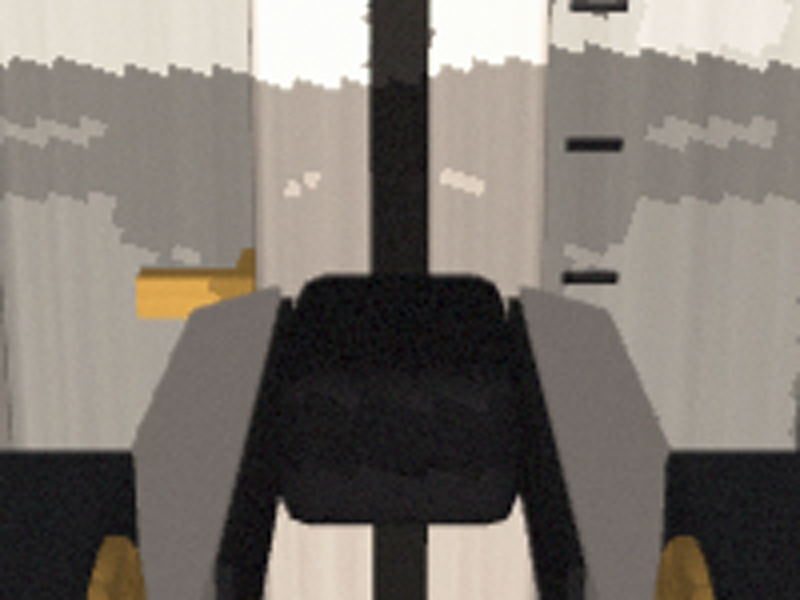

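Call:
arm_command(steps=[[0.5,[0,0,0],0],[0.5,[0,0,0],0],[0.5,[0,0,0],0],[0.5,[0,0,0],0],[0.5,[0,0,-1],0]])

```text
clock: 47.83
eef_pos: [435.5, 149.8, 81.8]
eef_rot: [-3.141, 0.003, 0.32]
wrist_force: [-0.3, -1.3, -0.3]
finger_gap: 47.0
```

Call:
arm_command(steps=[[0.5,[0,0,-3],0],[0.5,[0,1,-3],0],[0.5,[0,2.5,-2],0],[0.5,[0,2.5,0],0],[0.5,[0,0.5,0],0]])

```text
clock: 48.25
eef_pos: [458.0, 86.2, 164.9]
eef_rot: [3.14, -0.003, 0.319]
wrist_force: [-0.2, -0.3, -0.2]
finger_gap: 47.4
```

Call:
arm_command(steps=[[0.5,[0,0,0],0],[0.5,[0,0,0],0],[0.5,[0,0,0],0],[0.5,[0,0,0],0],[0.5,[0,0,0],0]])

```text
clock: 48.67
eef_pos: [456.5, 89.0, 162.7]
eef_rot: [-3.141, 0.001, 0.321]
wrist_force: [0.4, -0.4, 0.4]
finger_gap: 46.9
```

```bash
python3 - <<'E'
from h import *
s=manip.read_state(); np.savez('pics/s26.npz',**s); print(s['clock'],s['eef_pos'],s['eef_rot'])
cam('wrist','w26'); crop('w26',260,110,380,200,'cw26')
E
```

```text
48.6667 [456.4527199   89.01484533 162.7009098 ] [-3.14140668e+00  5.25050085e-04  3.20962293e-01]
```

View pics/cw26.png

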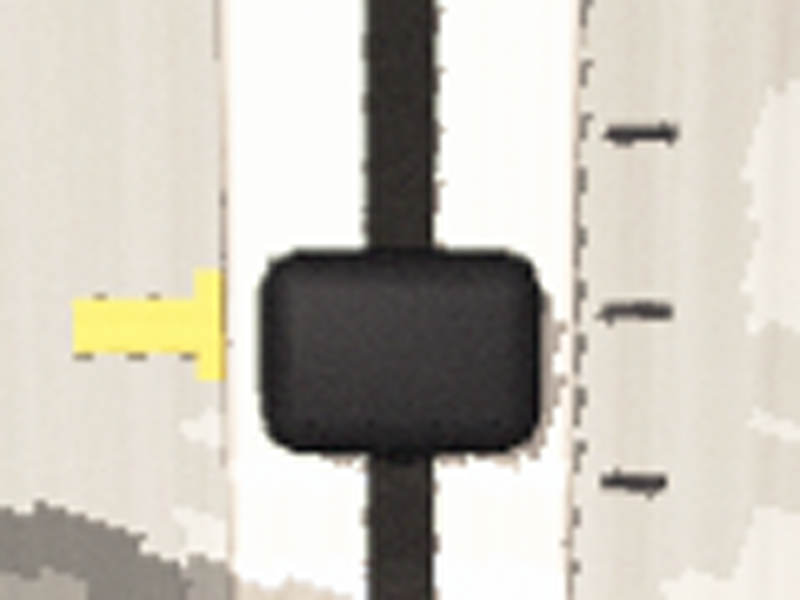

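View pics/w26.png

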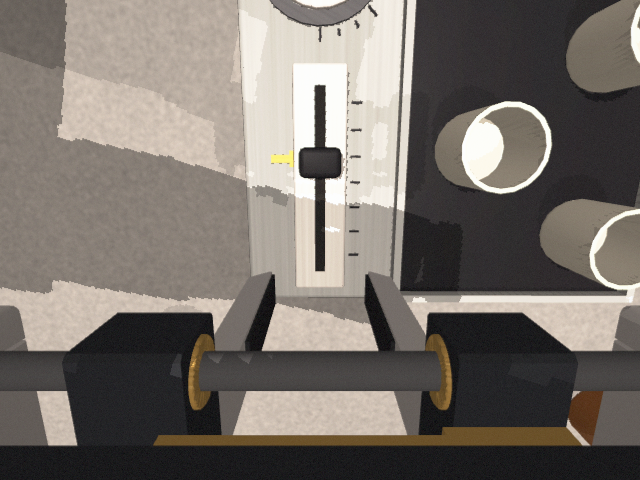

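```bash
python3 - <<'E'
from h import *
s={k:v for k,v in np.load('pics/s26.npz').items()}
th=0.3215; ey=np.array([-np.sin(th),np.cos(th)])
o=lambda u,v,z:wrist_at_z(u,v,z,s)[:2]@ey
f=lambda y:110+(y+.5)/6.667-.5
k=6.667
a=o(320,f(250),101.5);b=o(320,f(455),101.5)
print('fader edges',a,b,a-b,'c',(a+b)/2)
for z in (50,54): print('clip',o(282,f(326),z),o(291,f(325),z))
print('ticks yaw', o(340,156,50)-o(282,156,50))
E
```

```text
fader edges 13.439551468008743 -5.906770981066811 19.346322449075554 c 3.766390243470966
clip 5.721497412203504 5.838456254170743
clip 5.769982609409975 5.885333127221082
ticks yaw 0.018549236578415673
```

Call:
arm_command(steps=[[0.5,[0,-2.5,0],0],[0.5,[0,-2.5,0],0],[0.5,[0,-1.4,2],0],[0.5,[0,0,3],0],[0.5,[0,0,2],0]])

```text
clock: 49.13
eef_pos: [435.7, 150.0, 91.2]
eef_rot: [-3.142, 0.001, 0.322]
wrist_force: [0.6, -0.7, -0.3]
finger_gap: 47.3
```

Call:
arm_command(steps=[[0.5,[0,0,1.5],0],[0.5,[0,0,0.5],0],[0.5,[0,0,0],0],[0.5,[0,0,0],0],[0.5,[0,0,0],0]])

```text
clock: 49.55
eef_pos: [437.2, 149.3, 74.0]
eef_rot: [3.141, -0.002, 0.32]
wrist_force: [-1.1, 0.3, -0.1]
finger_gap: 46.8
```

Call:
arm_command(steps=[[0.5,[0,0,0],0],[0.5,[0,0,0],0],[0.5,[0,0,0],0],[0,[0,0,0],0],[0,[0,0,0],0]])

```text
clock: 49.97
eef_pos: [436.7, 149.1, 73.0]
eef_rot: [3.142, -0.0, 0.32]
wrist_force: [-0.7, -0.0, -0.7]
finger_gap: 37.0
```

Call:
arm_command(steps=[[0,[0,0,0],0],[0,[0,0,0],0],[0,[0,0,0],0],[0,[0,0,0],0]])

```text
clock: 50.3
eef_pos: [436.5, 149.1, 72.9]
eef_rot: [3.142, 0.0, 0.32]
wrist_force: [-2.3, -0.8, 3.3]
finger_gap: 27.9
```

```bash
python3 - <<'E'
from h import *
th=0.3215; ey=np.array([-np.sin(th),np.cos(th)])
s=manip.read_state(); print(s['clock'],s['eef_pos'],s['finger_gap'],s['wrist_force'],s['eef_pos'][:2]@ey)
E
```

```text
50.3 [436.45789679 149.07522335  72.93876523] 27.931409502388863 [-2.29422604 -0.81571386  3.32709471] 3.520624971406856
```

Call:
arm_command(steps=[[0,[0,-0.08,0],0],[0,[0,-0.08,0],0],[0,[0,0,0],0],[0,[0,0,0],0],[0,[0,0,0],0]])

```text
clock: 50.72
eef_pos: [436.0, 150.6, 72.9]
eef_rot: [-3.142, 0.0, 0.32]
wrist_force: [-3.1, -1.3, 5.0]
finger_gap: 28.0
```

Call:
arm_command(steps=[[0.5,[0,0,0],0],[0.5,[0,0,0],0],[0.5,[0,0,0],0],[0.5,[0,0,0],0],[0.5,[0,0,-1],0]])

```text
clock: 51.13
eef_pos: [435.3, 150.4, 81.8]
eef_rot: [-3.141, 0.003, 0.32]
wrist_force: [-0.7, 0.5, -0.4]
finger_gap: 47.0
```

Call:
arm_command(steps=[[0.5,[0,0,-3],0],[0.5,[0,1,-3],0],[0.5,[0,2.5,-2],0],[0.5,[0,2.5,0],0],[0.5,[0,0.5,0],0]])

```text
clock: 51.55
eef_pos: [457.8, 86.9, 164.9]
eef_rot: [3.141, -0.003, 0.319]
wrist_force: [-0.1, 1.3, 0.0]
finger_gap: 47.1
```

Call:
arm_command(steps=[[0.5,[0,0,0],0],[0.5,[0,0,0],0],[0.5,[0,0,0],0],[0.5,[0,0,0],0],[0.5,[0,0,0],0]])

```text
clock: 51.97
eef_pos: [456.3, 89.6, 162.7]
eef_rot: [-3.141, 0.001, 0.321]
wrist_force: [-0.3, -0.7, -0.3]
finger_gap: 47.0
```

```bash
python3 - <<'E'
from h import *
s=manip.read_state(); np.savez('pics/s27.npz',**s); print(s['clock'],s['eef_pos'],s['eef_rot'])
cam('wrist','w27'); crop('w27',260,110,380,200,'cw27')
E
```

```text
51.9667 [456.271595    89.55596399 162.71181675] [-3.14144932e+00  5.23807228e-04  3.20967138e-01]
```

View pics/cw27.png

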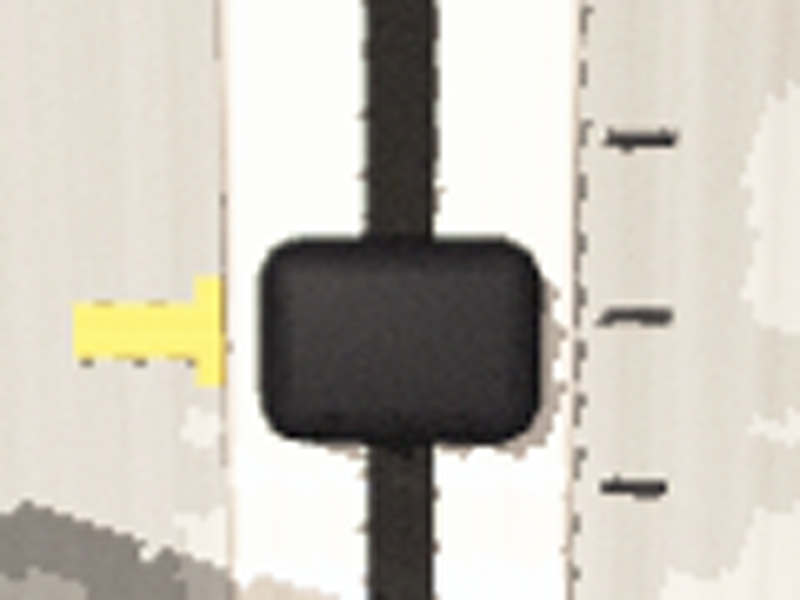

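Call:
arm_command(steps=[[0.5,[0,0,-3],0],[0.5,[0,2,-3],0],[0.5,[0,3,0],0],[0.5,[0,3,0],0],[0.5,[0,3,0],0]])

```text
clock: 52.43
eef_pos: [491.5, -16.3, 223.4]
eef_rot: [3.141, -0.001, 0.321]
wrist_force: [1.1, 0.0, -0.8]
finger_gap: 47.1
```

Call:
arm_command(steps=[[0.5,[0,3,0],0],[0.5,[0,3,0],0],[0.5,[0,3,0],0],[0.5,[0,0,0],0],[0.5,[0,0,0],0]])

```text
clock: 52.85
eef_pos: [519.5, -101.6, 222.4]
eef_rot: [-3.141, 0.001, 0.318]
wrist_force: [0.8, 0.0, -0.6]
finger_gap: 47.1
```

```bash
python3 - <<'E'
from h import *
s=manip.read_state(); print(s['clock'],s['eef_pos'])
cam('top','t28'); cam('side','s28'); crop('t28',150,170,330,305,'ct28')
E
```

```text
52.85 [ 519.4603582  -101.59921835  222.37753856]
```

View pics/t28.png

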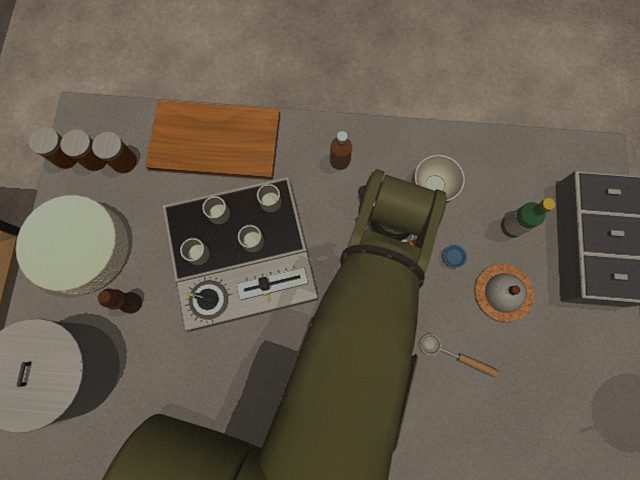

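View pics/s28.png

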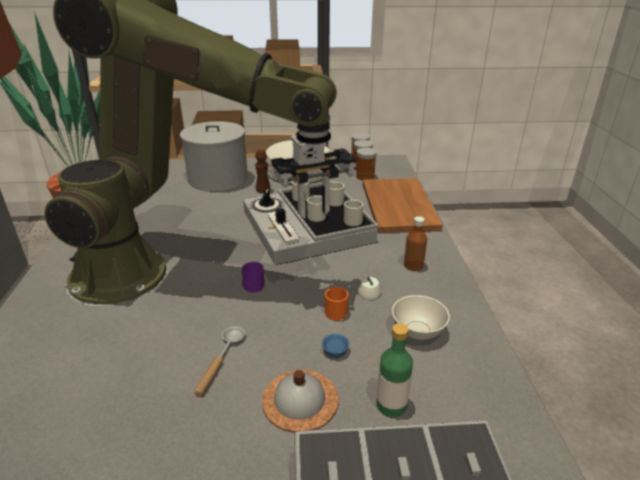

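View pics/ct28.png

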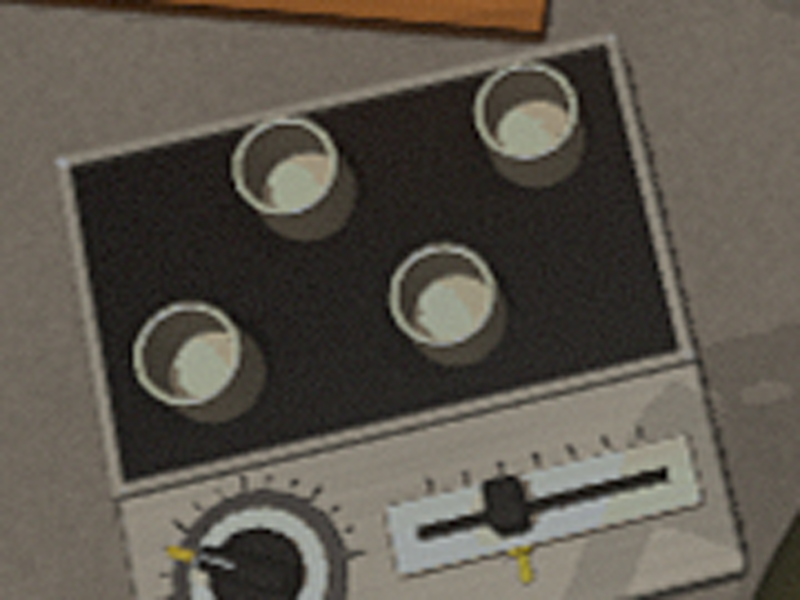

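```bash
python3 -c "
from cell import manip
print(manip.sign_off())"
```

```text
the job is handed in; nothing more can be done
None
```

The warming station is set and the job was handed in at about 53 s. I did the steps in the order you asked: cloche, cups, thermostat, fader.

- **Cloche:** it came off the warming plate and stands centred on the cork mat.
- **Cups:** there were four white cups. All four stand upright on the plate, well inside the lip. None had been knocked in any picture I took.
- **Thermostat:** I turned the knob about 1.6 rad clockwise. The pointer is within about 0.01–0.02 rad of the brass tab.
- **Fader:** after the first slide it measured about 2 mm short in one view and about 1 mm in another. I gripped it again and moved it about 1.6 mm. It now looks abreast of the clip to within about 0.5 mm.
- **Everything else:** in the last top and side pictures, with the arm clear, nothing else appears to have moved, including the orange and purple look-alikes.
- **Disagreement:** the top and wrist cameras differed by 2–5 mm on positions. I relied on the wrist camera for close work, and the contacts and grips agreed with it.

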